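# Nip a small book in the four-nut board press

## Task

Take the small old book out of its notched tray and slide it into the board press, fore-edge first, midway between the studs and right up to the back stop, so that only its spine stands out in front. Then close the press with its four thumb nuts: turn them clockwise in crisscross order (one diagonal pair, then the other), about half of the way in a first round and fully home in a second, so that the platen stays nearly level all the time. Leave the loupe and the thread spool where they are.

Things in the scene. Friction and masses are not known exactly. Their poses are not given: they have to be found in the camera images.
- book_centre (a point): Centre (half-way up) of the small old oblong book, 116 long x 62 wide x 20 mm thick, 0.14 kg, lying flat. Its x axis runs along the 116 mm length from the spine end to the fore-edge end, y across, z up. It starts in the tray. Rigid; pinch it across the 62 mm width.
- book_spine (a point): Middle of the book's spine end (dark leather, three raised bands; one of the two short 62 mm ends), half-way up its thickness, 58 mm from the book's centre towards its own -x.
- tray: Fixed open wooden tray, 132 x 78 mm, 24 mm high, floor 4 mm thick, walls 5 mm; origin at the centre of its underside, x along the 132 mm length. The book fits in it with 3 mm of play all round and its top flush with the walls; each long wall is open for 64 mm in its middle (thumb notch), so that the book can be taken only there, near the middle of its length. Lift it straight up.
- press: Fixed board press. Origin: centre of its underside below the platen; x points into the press, away from its open front, y to its left. Wooden base board: x -190 to +100 mm, y +-100 mm; its flat top, the bed, is 22 mm above the origin. The part in front of the platen (x below -56 mm) is a bare feed board to lay the book on and slide it in. Four studs, 16 mm thick, at x +-36, y +-70 mm.
- back_stop (a point): Middle of the lower front edge of the back stop, a 12 mm high wooden strip across the bed under the platen, 34 mm behind the press's origin in x, at bed height. With the book home against it the spine stands 26 mm out in front of the platen (spine end at x = -82 mm of the press, book's centre at -24 mm).
- platen_centre (a point): Centre of the top face of the platen, a beech board 112 (x, +-56 mm) x 186 (y) x 13 mm with 4 mm of grey felt below, borne on four springs; z axis = its normal, upright while it is level. Its top is 62 mm above the press's origin when open, 57.5 mm closed. Open, there are about 23 mm between bed and felt, 3 mm more than the book; closed, it nips the book. Nut tops: 30 mm above it.
- nut_front_left (a joint): Turn of the front left thumb nut (front = side of the press's open front, left = its +y), rad, clockwise from above: 0 fully open, 1.4 (80 degrees) fully home against the shoulder of its stud, where it stops. All four start between 0 and 0.12. Stiff (about 0.15 N m) and stays where it is left. Quick thread: the nut goes down 3.2 mm per rad and takes its corner of the platen with it.
- nut_front_left_grip (a point): Centre of the flat upright thumb grip of the front left nut, on the axis of its stud: 44 mm long (its x axis), 9 mm thick (y), 22 mm high; bottom of the grip about 8 mm above the platen. Pinch it across its thickness from above and turn about the vertical; a turn of 40 degrees is half of its way.
- nut_front_right (a joint): Turn of the front right thumb nut (front = side of the press's open front, left = its +y), rad, clockwise from above: 0 fully open, 1.4 (80 degrees) fully home against the shoulder of its stud, where it stops. All four start between 0 and 0.12. Stiff (about 0.15 N m) and stays where it is left. Quick thread: the nut goes down 3.2 mm per rad and takes its corner of the platen with it.
- nut_front_right_grip (a point): Centre of the flat upright thumb grip of the front right nut, on the axis of its stud: 44 mm long (its x axis), 9 mm thick (y), 22 mm high; bottom of the grip about 8 mm above the platen. Pinch it across its thickness from above and turn about the vertical; a turn of 40 degrees is half of its way.
- nut_back_left (a joint): Turn of the back left thumb nut (front = side of the press's open front, left = its +y), rad, clockwise from above: 0 fully open, 1.4 (80 degrees) fully home against the shoulder of its stud, where it stops. All four start between 0 and 0.12. Stiff (about 0.15 N m) and stays where it is left. Quick thread: the nut goes down 3.2 mm per rad and takes its corner of the platen with it.
- nut_back_left_grip (a point): Centre of the flat upright thumb grip of the back left nut, on the axis of its stud: 44 mm long (its x axis), 9 mm thick (y), 22 mm high; bottom of the grip about 8 mm above the platen. Pinch it across its thickness from above and turn about the vertical; a turn of 40 degrees is half of its way.
- nut_back_right (a joint): Turn of the back right thumb nut (front = side of the press's open front, left = its +y), rad, clockwise from above: 0 fully open, 1.4 (80 degrees) fully home against the shoulder of its stud, where it stops. All four start between 0 and 0.12. Stiff (about 0.15 N m) and stays where it is left. Quick thread: the nut goes down 3.2 mm per rad and takes its corner of the platen with it.
- nut_back_right_grip (a point): Centre of the flat upright thumb grip of the back right nut, on the axis of its stud: 44 mm long (its x axis), 9 mm thick (y), 22 mm high; bottom of the grip about 8 mm above the platen. Pinch it across its thickness from above and turn about the vertical; a turn of 40 degrees is half of its way.
- loupe: Black eyepiece loupe, 37 mm across, 38 mm high; bystander, origin at the centre of its underside.
- thread_spool: Wooden spool of thread, 31 mm across, 40 mm high; bystander, origin at the centre of its underside.

How it is judged (in metres and radians):
On the way, in this order (a step that is already met when the one before it is completed fails the run):
1. the book lies flat on the bed, fore-edge in, up against the back stop and midway between the studs (x of book_spine in the frame of press between -0.091 and -0.075 m and y of book_centre in the frame of press between -0.015 and 0.015 m and z of book_centre in the frame of press between 0.027 and 0.037 m and angle between the x axis of book_centre and the x axis of press, either way round below 0.2 rad), for 0.2 s.
2. first round done: every nut has been turned well on its way (value of joint each of nut_front_left, nut_front_right, nut_back_left, nut_back_right above 0.4 rad), for 0.1 s.
At the end, for the whole second after the job is handed in: All four nuts are fully home (within 0.12 rad of their stops), the platen is level within 0.012 rad, and the book is at rest under it, flat, fore-edge at the back stop (spine end 75 to 91 mm in front of the press's origin), within 15 mm of the middle and within 0.2 rad of square (all of step 1 and value of joint each of nut_front_left, nut_front_right, nut_back_left, nut_back_right above 1.28 rad and angle between platen_centre's own z axis and vertical below 0.012 rad and linear speed of book below 0.02 m/s); the robot touches nothing.
It fails at once if the platen is tipped by more than 0.026 rad (angle between platen_centre's own z axis and vertical above 0.026 rad).
It fails at once if a nut is nearly home (over 1.1 rad) while another is still almost untouched (under 0.35 rad) (value of joint any of nut_front_left, nut_front_right, nut_back_left, nut_back_right above 1.1 rad and value of joint any of nut_front_left, nut_front_right, nut_back_left, nut_back_right below 0.35 rad).
It fails at once if not crisscross: two neighbouring nuts are well ahead (both over 0.55, or both over 1.2 rad) while both others are behind (under 0.28, or under 0.85 rad) ((value of joint each of nut_front_left, nut_front_right above 0.55 rad and value of joint each of nut_back_left, nut_back_right below 0.28 rad) or (value of joint each of nut_front_left, nut_front_right above 1.2 rad and value of joint each of nut_back_left, nut_back_right below 0.85 rad) or (value of joint each of nut_front_left, nut_back_left above 0.55 rad and value of joint each of nut_front_right, nut_back_right below 0.28 rad) or (value of joint each of nut_front_left, nut_back_left above 1.2 rad and value of joint each of nut_front_right, nut_back_right below 0.85 rad) or (value of joint each of nut_back_right, nut_front_right above 0.55 rad and value of joint each of nut_front_left, nut_back_left below 0.28 rad) or (value of joint each of nut_back_right, nut_front_right above 1.2 rad and value of joint each of nut_front_left, nut_back_left below 0.85 rad) or (value of joint each of nut_back_right, nut_back_left above 0.55 rad and value of joint each of nut_front_left, nut_front_right below 0.28 rad) or (value of joint each of nut_back_right, nut_back_left above 1.2 rad and value of joint each of nut_front_left, nut_front_right below 0.85 rad)).
It fails at once if a bystander is moved by more than 20 mm (distance of any of loupe, thread_spool from where it was at the start of the episode above 0.02 m).
It also fails if it takes over 72 s, if anything falls off the work surface, if the arm or the gripper's body presses on something with over 40 N, if the wrist force passes 120 N, or if a joint passes its speed limit or range.

## Robot

A 7-joint arm with a two-finger parallel gripper is mounted at the origin on a cart in front of the work surface, level with it; the furniture and walls round the work are solid. World frame = base frame: x ahead of the robot, y to its left, z up, the work surface at z = 0. Lengths are in m, angles in degrees, forces in N, time in s.
With the tool pointing down it reaches from about 0.4 to 0.85 m from the base axis. Payload 6.9 kg.
Tool frame: the origin (TCP) lies midway between the tips of the shut fingers; the grasp point (between the pads) lies 19 mm behind it; z points along the fingers, y is the direction in which the jaws open and shut (so a half turn about z gives the same grasp; the last joint's range is limited). The gripper opens to 85 mm and grips with 20 to 120 N. Pads are 22 mm wide; open, the fingers measure 114 mm over their backs; the gripper's body (76 mm by 85 mm) begins 54 mm behind the grasp point. The pads swing forward as they close: fully open they stand 13 mm farther back than shut.
Start: joints at [78.581, 29.078, -13.613, 85.955, 7.202, 65.827, -8.869], TCP at [0.188, -0.596, 0.231] pointing down, gripper open.
Joint ranges: [-176.47, 176.47], [-13.61, 117.27], [-81.72, 77.17], [0.22, 143.17], [-87.28, 267.28], [10, 112.55], [-165.47, 165.47]. Speed limits (degrees/s): [136.94, 136.94, 180, 180, 180, 180, 180].

## Interface

Orientations are given as a 3x3 rotation matrix whose columns are the frame's x, y, z axes.
In Python, from bench import robot gives the robot as it stands. The module is installed in compiled form; this text tells all that it offers.
- The arm moves only by the tool send_rows, never from a script. Its argument "increments" is text: rows parted by semicolons, each of 7 numbers parted by spaces: the turn, a rotation vector about the tool's x, y, z in degrees, then the shift along the tool's x, y, z in mm, then the gripper's target within -1 to 1 (fully open at 1, half-way at 0, shut at -1). In form: wx wy wz dx dy dz gripper; .... A call has 1 to 20 rows; each row is the pose to reach, as a shift and turn from the pose commanded when the call began, along the tool's axes at that moment; what a row does not reach only later rows make up. A row lasts 1/10 s, in which the tool goes at most 50 mm and 8.59 degrees, less where a joint would pass 70% of its speed; a pose out of reach is approached as far as the arm can. A call with a gripper value outside its range is refused whole. The fingers move at their own pace and stop on an object; "grip_force" is the grip in N (left out, the last holds). Time passes only in rows, so rows that repeat a pose let the fingers close. It gives the time, the measured TCP pose, the force and the opening at its end, in the units of the state.
- robot.observe(): the state, without advancing time (a new reading comes with each control period).
- robot.camera(name): name is "side" or "top"; returns (picture, depth): 384x512x3 uint8, red, green, blue; 384x512 float32, m along the optical axis (not along the pixel's ray), 0 where there is no reading.
- robot.camera_info(name): a dict with "K" (3x3 intrinsics, pixels), "R" (3x3) and "t" (3): a world point X has camera coordinates R X + t. Camera axes: x right, y down, z forward; pixel columns grow to the right and rows downward; lengths in m; the calibration is good to about 2 mm. A picture is of the moment at which its call begins. camera_info takes no time and is no camera call.
- robot.sign_off(): hands the job in, once; it reports no verdict.
The state is a dict: "time_s": time; "qpos": joint angles; "qd": joint speeds; "tau": joint torques, N m; "ee_pos": TCP position; "tcp_rot": TCP orientation; "wrist_force": force on the tool from outside, world axes, zero at the start; "ft_torque": the same for the moment, N m; "opening": opening from 0.0 (shut) to 1.0 (fully open).
Only numpy, scipy, OpenCV 4.12 (cv2) and the standard library are available. Lean on these libraries where they do the work, as an engineer would, in place of code of your own. Each camera call takes 0.05 s, during which the arm holds its last target.

## Working session

There is one attempt and no reset: what is moved stays moved. The work goes in short steps, Python scripts to look and compute and a tool call to move; the robot and the scene stay as the last step left them, time stands still between calls to the robot, and variables do not carry over. Pictures are saved under pics/ and viewed, and the job is handed in when it is done.

Besides the shell and the picture viewer there is one more tool, called after "Emit:" as name(argument=value, ...), one argument or row to a line, values as JSON. send_rows: Moves the arm, as the interface text tells. Its arguments: {"type":"object","properties":{"increments":{"type":"string"},"grip_force":{"type":"number"}},"required":["increments"]}

```bash
mkdir -p pics
python3 - <<'E'
from bench import robot
import cv2,numpy as np
print(robot.observe())
for n in("side","top"):
    p,d=robot.camera(n); i=robot.camera_info(n); print(n,i)
    cv2.imwrite(f"pics/{n}0.png",cv2.cvtColor(p,cv2.COLOR_RGB2BGR)); np.savez(f"{n}0.npz",p=p,d=d,**i)
E
```

```text
{'time_s': 0.0, 'qpos': array([ 78.57964348,  29.12719831, -13.60761498,  86.01024473,
         7.20186819,  65.82793012,  -8.87087485]), 'qd': array([ 0.00087902, -0.01322974,  0.03403839,  0.10311336, -0.10502225,
       -0.02156776, -0.02442007]), 'tau': array([ 3.77006927e-04, -6.20600367e+01, -2.18664318e+00, -2.49655634e+01,
        1.26991674e-02,  1.21423785e-02, -5.55971525e-06]), 'ee_pos': array([ 0.18733161, -0.59571588,  0.23040151]), 'tcp_rot': array([[ 9.53909291e-01,  3.00094489e-01, -6.01965830e-04],
       [ 3.00095089e-01, -9.53907667e-01,  1.76088457e-03],
       [-4.57880667e-05, -1.86037114e-03, -9.99998268e-01]]), 'wrist_force': array([ 0.61112724,  0.01707565, -0.0472004 ]), 'ft_torque': array([-0.03446431,  0.01269908, -0.04439533]), 'opening': 1.0004604691531007}
side {'K': array([[403.33925642,   0.        , 262.63252348],
       [  0.        , 403.33925642, 189.73108408],
       [  0.        ,   0.        ,   1.        ]]), 'R': array([[-0.99171684, -0.12712155, -0.01837986],
       [-0.06609909,  0.62779584, -0.77556643],
       [ 0.11013001, -0.7679274 , -0.63099833]]), 't': array([0.52477776, 0.06190251, 0.98540151])}
top {'K': array([[353.91429413,   0.        , 251.45581434],
       [  0.        , 353.91429413, 192.39853474],
       [  0.        ,   0.        ,   1.        ]]), 'R': array([[ 0.02308081, -0.99933274,  0.02830803],
       [-0.98192719, -0.02798102, -0.18717921],
       [ 0.1878464 , -0.02347618, -0.98191782]]), 't': array([0.02946262, 0.55708257, 0.81987593])}
```

View pics/side0.png

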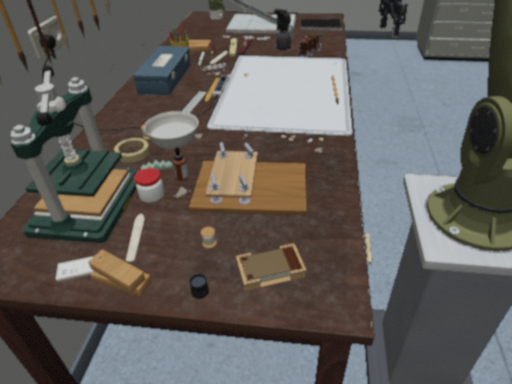

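View pics/top0.png

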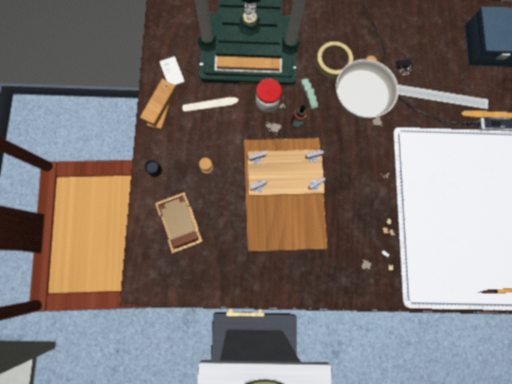

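Run:
```python
import cv2
t=cv2.imread("pics/top0.png"); s=cv2.imread("pics/side0.png")
a=cv2.resize(t[130:260,140:340],None,fx=4,fy=4,interpolation=cv2.INTER_CUBIC)
cv2.imwrite("pics/top0z.png",a)
b=cv2.resize(s[135:305,170:320],None,fx=3.5,fy=3.5,interpolation=cv2.INTER_CUBIC)
cv2.imwrite("pics/side0z.png",b)
```

```text
(no output)
```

View pics/top0z.png

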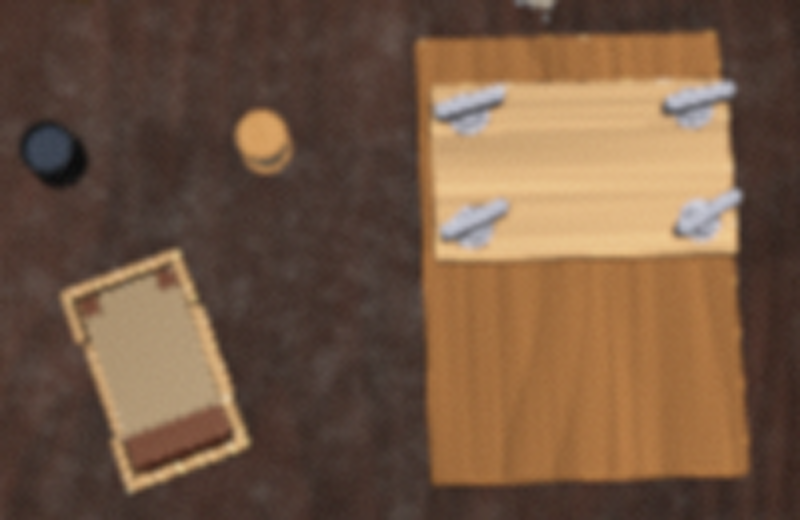

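View pics/side0z.png

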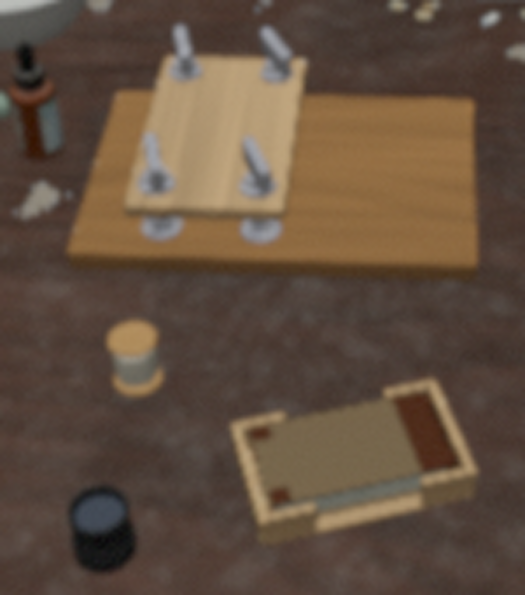

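```bash
cat > h.py <<'E'
import cv2,numpy as np
def load(f):
    return dict(np.load(f))
def cloud(c):
    h,w=c['d'].shape; v,u=np.mgrid[:h,:w]; d=c['d']
    X=np.stack([(u-c['K'][0,2])/c['K'][0,0]*d,(v-c['K'][1,2])/c['K'][1,1]*d,d],-1)
    return (X-c['t'])@c['R']
def ray(c,u,v,z):
    C=-c['R'].T@c['t']; r=c['R'].T@np.linalg.inv(c['K'])@np.array([u,v,1]); return C+r*(z-C[2])/r[2]
def snap(n,f):
    from bench import robot
    p,d=robot.camera(n); i=robot.camera_info(n)
    cv2.imwrite(f"pics/{f}.png",cv2.cvtColor(p,cv2.COLOR_RGB2BGR)); np.savez(f"{f}.npz",p=p,d=d,**i)
    return load(f"{f}.npz")
E
python3 - <<'E'
from h import *
t=load("top0.npz"); s=load("side0.npz")
np.set_printoptions(precision=4,suppress=True)
z4=lambda P,z:[ray(t,140+a/4-.375,130+b/4-.375,z)[:2] for a,b in P]
bed=z4([(432,485),(748,473),(417,40),(717,33)],.022)
print("bed",bed)
pl=z4([(437,259),(737,250),(432,86),(725,78)],.062); print("platen",pl)
tr=z4([(129,492),(248,443),(62,292),(178,250)],.024); print("tray",tr,np.mean(tr,0))
s35=lambda P,z:[ray(s,170+a/3.5-.36,135+b/3.5-.36,z)[:2] for a,b in P]
print("side bed FL FR BL BR",s35([(476,263),(473,97),(70,255),(117,93)],.022))
print("side platen",s35([(284,212),(306,60),(127,208),(163,58)],.062))
tr2=s35([(474,468),(438,381),(260,530),(232,425)],.024);print("side tray",tr2,np.mean(tr2,0))
for c,n in((t,'top'),(s,'side')):
    P=cloud(c); 
    for nm,lo,hi,box in(('bed',.017,.027,(.25,.65,-.15,.25)),('plat',.057,.067,(.25,.65,-.15,.25)),('tray',.018,.029,(.2,.6,.12,.4))):
        m=(P[...,2]>lo)&(P[...,2]<hi)&(P[...,0]>box[0])&(P[...,0]<box[1])&(P[...,1]>box[2])&(P[...,1]<box[3])&(c['d']>0)
        k,lab,st,cc=cv2.connectedComponentsWithStats(m.astype(np.uint8)); j=1+st[1:,4].argmax(); m=lab==j
        r=cv2.minAreaRect(P[m][:,:2].astype(np.float32)*1000); print(n,nm,m.sum(),r,P[m][:,2].mean())
E
```

```text
bed [array([0.4145, 0.0492]), array([ 0.4266, -0.1475]), array([0.7023, 0.0662]), array([ 0.7137, -0.1317])]
platen [array([0.5492, 0.0502]), array([ 0.56  , -0.1334]), array([0.6586, 0.056 ]), array([ 0.6697, -0.1275])]
tray [array([0.4058, 0.2346]), array([0.4374, 0.1635]), array([0.5285, 0.2845]), array([0.5574, 0.2136])] [0.4823 0.2241]
side bed FL FR BL BR [array([0.4171, 0.05  ]), array([ 0.4284, -0.1488]), array([0.7008, 0.0721]), array([ 0.7155, -0.1252])]
side platen [array([0.5493, 0.0567]), array([ 0.5599, -0.129 ]), array([0.6573, 0.0638]), array([ 0.6726, -0.1205])]
side tray [array([0.4101, 0.2338]), array([0.4358, 0.1661]), array([0.5288, 0.2925]), array([0.5587, 0.2166])] [0.4834 0.2272]
top bed 4442 ((536.2850341796875, -42.848297119140625), (233.2738037109375, 200.08920288085938), 3.3832173347473145) 0.02150945991095649
top plat 2531 ((601.6952514648438, -39.23902130126953), (101.11479187011719, 185.7405548095703), 1.711159348487854) 0.06107564607037429
top tray 1411 ((481.9869079589844, 224.33840942382812), (132.13491821289062, 78.11297607421875), 22.501998901367188) 0.02365570186840363
side bed 2924 ((538.2516479492188, -42.91010284423828), (230.85452270507812, 206.6481475830078), 2.6410467624664307) 0.020574337349873975
side plat 1419 ((600.8983154296875, -37.90984344482422), (97.95836639404297, 189.98179626464844), 0.04075658321380615) 0.06012395910703729
side tray 1567 ((484.7093811035156, 223.7606201171875), (132.5488739013672, 81.40950012207031), 22.7982120513916) 0.02240536065580703
```

Run:
```python
from h import *
np.set_printoptions(precision=4,suppress=True)
yaw=np.radians(3.35);o=np.array([.6095,-.0375]);R=np.array([[np.cos(yaw),-np.sin(yaw)],[np.sin(yaw),np.cos(yaw)]])
for n in('top','side'):
    c=load(n+"0.npz"); P=cloud(c)
    hsv=cv2.cvtColor(c['p'],cv2.COLOR_RGB2HSV).astype(int)
    cols=c['p'].astype(int)
    for nm,a,b in(('FL',-36,70),('FR',-36,-70),('BL',36,70),('BR',36,-70)):
        g=o+R@np.array([a,b])/1000
        X=P[...,:2]-g
        m=(np.hypot(X[...,0],X[...,1])<.036)&(P[...,2]>.076)&(P[...,2]<.1)&(c['d']>0)
        # plus colour-based estimate on plane z=.09
        u,v,w=c['K']@(c['R']@np.array([*g,.090])+c['t']); u/=w;v/=w
        hh,ww=m.shape; V,U=np.mgrid[:hh,:ww]
        grey=(cols[...,2]>cols[...,0]-12)&(cols.sum(-1)>250)&(np.hypot(U-u,V-v)<13)
        pts=np.array([ray(c,uu,vv,.092)[:2] for vv,uu in np.argwhere(grey)])
        def fit(Q,wt=None):
            mu=Q.mean(0);ev,e=np.linalg.eigh(np.cov((Q-mu).T)); d=e[:,1]; 
            return mu-g, np.degrees(np.arctan2(d[1],d[0]))%180, np.sqrt(ev)*1000,len(Q)
        print(n,nm,g,'depth',fit(P[m][:,:2]) if m.sum()>4 else m.sum(), 'z',P[m][:,2].max() if m.sum() else 0,'grey',fit(pts) if len(pts)>4 else 0)
```

```text
top FL [0.5695 0.0303] depth (array([-0.0014, -0.0008]), np.float64(117.02129906733849), array([ 2.6971, 12.5923]), 83) z 0.09428767948175887 grey (array([-0.0041, -0.0008]), np.float64(122.26974889925445), array([5.09  , 9.2448]), 94)
top FR [ 0.5777 -0.1095] depth (array([-0.0015,  0.0003]), np.float64(123.27967806544397), array([ 2.7295, 12.8179]), 76) z 0.09381194141398967 grey (array([-0.0029,  0.0012]), np.float64(124.37407496623854), array([ 4.6542, 11.4409]), 93)
top BL [0.6413 0.0345] depth (array([-0.0019, -0.0007]), np.float64(108.53955313630495), array([ 2.6902, 12.3281]), 85) z 0.09447225279797057 grey (array([-0.0061, -0.0009]), np.float64(113.94771562364897), array([5.5034, 9.9133]), 101)
top BR [ 0.6495 -0.1053] depth (array([-0.0019, -0.0004]), np.float64(106.36775555856622), array([ 2.6074, 12.559 ]), 83) z 0.09364274644748069 grey (array([-0.0052,  0.0001]), np.float64(115.95934519929902), array([ 4.956 , 11.7662]), 101)
side FL [0.5695 0.0303] depth (array([0.0021, 0.0032]), np.float64(118.72110693251496), array([ 2.6275, 13.6614]), 70) z 0.09194897959966525 grey (array([-0.0015,  0.0227]), np.float64(103.83674106807872), array([ 4.497, 16.616]), 85)
side FR [ 0.5777 -0.1095] depth (array([0.0021, 0.0034]), np.float64(124.69128020760333), array([ 2.5405, 12.7842]), 60) z 0.09265801626450214 grey (array([0.0008, 0.0147]), np.float64(104.69172627552123), array([ 5.4273, 25.5253]), 104)
side BL [0.6413 0.0345] depth (array([0.0009, 0.0047]), np.float64(109.70200195509942), array([ 2.5884, 13.5964]), 55) z 0.09214293015409822 grey (array([-0.0049,  0.0239]), np.float64(106.63086104814826), array([ 4.5605, 16.8401]), 80)
side BR [ 0.6495 -0.1053] depth (array([0.0013, 0.0052]), np.float64(106.65297468462026), array([ 2.637 , 14.2686]), 46) z 0.0920899553202793 grey (array([-0.0028,  0.0201]), np.float64(105.14208670887888), array([ 4.4919, 22.0464]), 88)
```

```bash
cat >> h.py <<'E'
PY=3.35; PO=np.array([.6095,-.0372])
def press(x,y):
    a=np.radians(PY); return PO+np.array([np.cos(a)*x-np.sin(a)*y,np.sin(a)*x+np.cos(a)*y])/1000
def inc(x,y,z,yaw,p=None,Rm=None):
    """tool increment to reach world pos & tool-x yaw, tool down"""
    from scipy.spatial.transform import Rotation as Ro
    from bench import robot
    o=robot.observe()
    p=o['ee_pos']; Rm=o['tcp_rot']
    a=np.radians(yaw); T=np.array([[np.cos(a),np.sin(a),0],[np.sin(a),-np.cos(a),0],[0,0,-1]])
    w=Ro.from_matrix(Rm.T@T).as_rotvec(degrees=True); d=Rm.T@(np.array([x,y,z])-p)*1000
    return "%.1f %.1f %.1f %.1f %.1f %.1f"%(*w,*d)
def st():
    from bench import robot
    o=robot.observe(); R=o['tcp_rot']
    print("t",o['time_s'],"p",o['ee_pos'].round(4),"yaw",np.degrees(np.arctan2(R[1,0],R[0,0])).round(2),"q7",o['qpos'][6].round(1),"F",o['wrist_force'].round(1),"T",o['ft_torque'].round(2),"op",round(o['opening'],3))
E
python3 -c "
from h import *
print(inc(.50,-.2,.2,20));print(inc(.483,.2255,.12,22.6));st()"
```

```text
-0.1 -0.0 -2.5 417.0 -283.7 31.0
-0.1 -0.0 -5.1 528.5 -694.5 111.6
t 0.1 p [ 0.1874 -0.5958  0.2305] yaw 17.46 q7 -8.9 F [0.5 0.7 0.6] T [-0.    0.01  0.  ] op 1.0
```

Emit:
send_rows(
  increments="0 0 -3 417 -284 31 1;0 0 -3 417 -284 31 1;0 0 -3 417 -284 31 1;0 0 -3 417 -284 31 1;0 0 -3 417 -284 31 1;0 0 -3 417 -284 31 1;0 0 -3 417 -284 31 1;0 0 -3 417 -284 31 1;0 0 -3 417 -284 31 1;0 0 -3 417 -284 31 1;0 0 -5 528 -694 112 1;0 0 -5 528 -694 112 1;0 0 -5 528 -694 112 1;0 0 -5 528 -694 112 1;0 0 -5 528 -694 112 1;0 0 -5 528 -694 112 1;0 0 -5 528 -694 112 1;0 0 -5 528 -694 112 1;0 0 -5 528 -694 112 1;0 0 -5 528 -694 112 1",
  grip_force=40,
)

```text
time_s: 2.1
ee_pos: [0.4811, 0.2309, 0.1184]
tcp_rot: [[0.921, 0.39, -0.002], [0.39, -0.921, 0.004], [-0.0, -0.004, -1.0]]
wrist_force: [-0.7, -0.4, 0.1]
opening: 0.998
```

```bash
python3 -c "
from h import *
st();print(inc(.483,.2255,.003,22.6));snap('side','s1');snap('top','t1')"
```

```text
t 2.1 p [0.4811 0.2309 0.1184] yaw 22.95 q7 -110.1 F [-0.7 -0.4  0.1] T [ 0.03 -0.02  0.04] op 0.998
-0.2 0.0 0.3 -0.3 6.1 115.4
```

```bash
python3 -c "
import cv2,numpy as np
a=cv2.imread('pics/s1.png')[180:310,170:370];b=cv2.imread('pics/t1.png')[120:270,130:330]
cv2.imwrite('pics/c1.png',np.hstack([cv2.resize(a,(400,300)),cv2.resize(b,(400,300))]))
from h import *;st();print(inc(.483,.2255,.003,22.6))"
```

```text
t 2.2 p [0.4823 0.2249 0.1187] yaw 22.6 q7 -110.0 F [ 0.3 -0.1  0.4] T [-0.07  0.01 -0.01] op 1.0
0.0 0.1 -0.0 1.1 -0.3 115.7
```

View pics/c1.png

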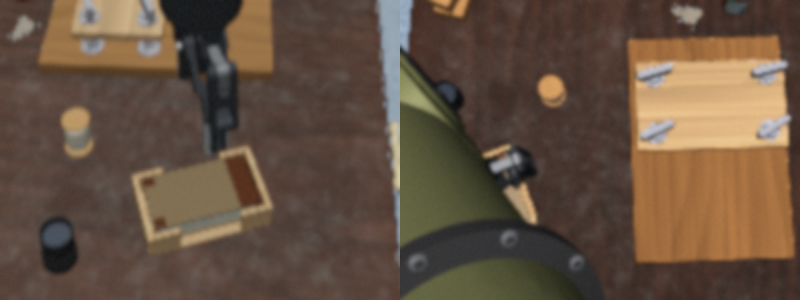

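Emit:
send_rows(
  increments="0 0 0 1 0 45 1;0 0 0 1 0 80 1;0 0 0 1 0 100 1;0 0 0 1 0 110 1;0 0 0 1 0 115 1;0 0 0 1 0 115 1;0 0 0 1 0 115 -1;0 0 0 1 0 115 -1;0 0 0 1 0 115 -1;0 0 0 1 0 115 -1;0 0 0 1 0 115 -1;0 0 0 1 0 115 -1",
  grip_force=40,
)

```text
time_s: 3.4
ee_pos: [0.4846, 0.2248, 0.0056]
tcp_rot: [[0.924, 0.382, 0.002], [0.382, -0.924, 0.001], [0.002, 0.0, -1.0]]
wrist_force: [-0.5, -1.2, 6.1]
opening: 0.718
```

```bash
python3 -c "
from h import *
st();snap('side','s2')
import cv2
cv2.imwrite('pics/c2.png',cv2.resize(cv2.imread('pics/s2.png')[180:310,170:370],(800,520)))"
```

```text
t 3.4 p [0.4846 0.2248 0.0056] yaw 22.45 q7 -115.4 F [-0.5 -1.2  6.1] T [-0.15  0.08 -0.01] op 0.718
```

View pics/c2.png

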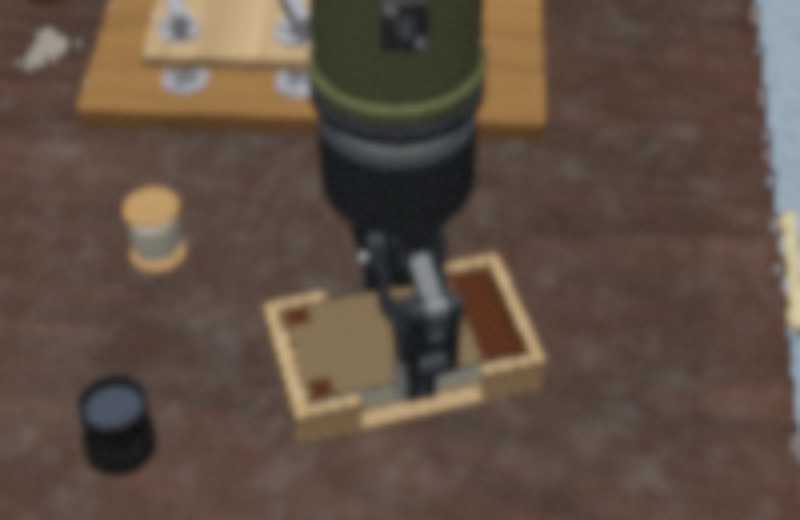

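Emit:
send_rows(
  increments="0 0 0 0 0 -10 -1;0 0 0 0 0 -30 -1;0 0 0 0 0 -60 -1;0 0 0 0 0 -90 -1;0 0 0 0 0 -90 -1;0 0 0 0 0 -90 -1",
  grip_force=50,
)

```text
time_s: 4.05
ee_pos: [0.4842, 0.2247, 0.0954]
tcp_rot: [[0.924, 0.382, 0.002], [0.382, -0.924, 0.001], [0.002, 0.0, -1.0]]
wrist_force: [-0.4, -0.7, -1.2]
opening: 0.709
```

```bash
python3 -c "
from h import *
st();snap('side','s3')
x,y=press(-118,0)
print(press(-118,0));print(inc(x,y,.09,PY));print(inc(x,y,.030,PY))
import cv2
cv2.imwrite('pics/c3.png',cv2.resize(cv2.imread('pics/s3.png')[130:310,170:420],(800,576)))"
```

```text
t 4.05 p [0.4842 0.2247 0.0954] yaw 22.45 q7 -111.3 F [-0.4 -0.7 -1.2] T [ 0.02  0.01 -0.05] op 0.709
[ 0.49170164 -0.04409536]
0.0 -0.0 19.1 -95.1 251.2 4.5
0.0 -0.0 19.1 -95.1 251.1 64.5
```

View pics/c3.png

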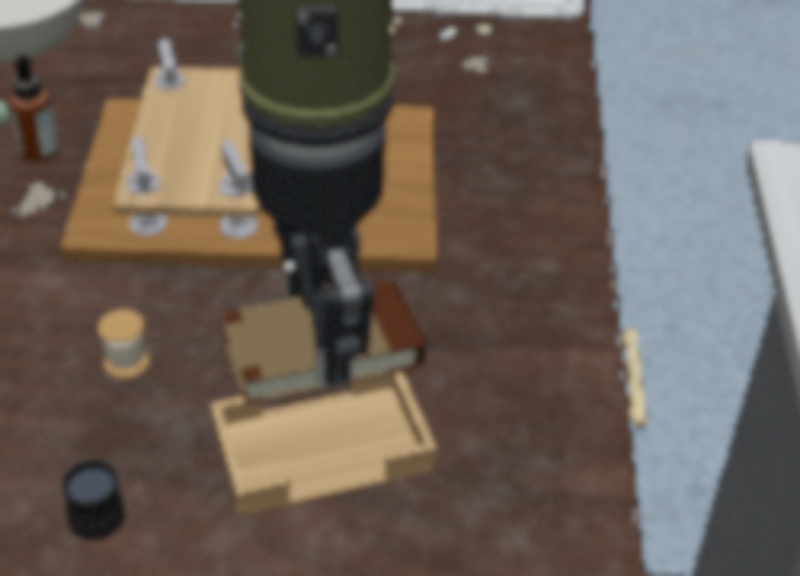

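```bash
python3 -c "
from h import *
x,y=press(-124,0)
print(inc(x,y,.09,PY));print(inc(x,y,.030,PY))"
```

```text
0.0 -0.0 19.1 -100.8 249.2 4.5
0.0 -0.0 19.1 -100.8 249.2 64.5
```

Emit:
send_rows(
  increments="0 0 6 -34 83 0 -1;0 0 12 -67 166 0 -1;0 0 19 -101 249 2 -1;0 0 19 -101 249 4 -1;0 0 19 -101 249 4 -1;0 0 19 -101 249 4 -1;0 0 19 -101 249 40 -1;0 0 19 -101 249 58 -1;0 0 19 -101 249 64 -1;0 0 19 -101 249 64 -1;0 0 19 -101 249 64 -1",
)

```text
time_s: 5.2
ee_pos: [0.4858, -0.0437, 0.0306]
tcp_rot: [[0.998, 0.061, -0.0], [0.061, -0.998, 0.0], [-0.0, -0.0, -1.0]]
wrist_force: [0.6, -0.6, -1.6]
opening: 0.713
```

```bash
python3 -c "
from h import *
st();snap('side','s4')
x,y=press(-124,0)
print(inc(x,y,.024,PY))
import cv2
cv2.imwrite('pics/c4.png',cv2.resize(cv2.imread('pics/s4.png')[130:310,170:420],(800,576)))"
```

```text
t 5.2 p [ 0.4858 -0.0437  0.0306] yaw 3.5 q7 -100.6 F [ 0.6 -0.6 -1.6] T [ 0.02 -0.   -0.06] op 0.713
0.0 -0.1 0.1 -0.5 0.7 6.9
```

View pics/c4.png

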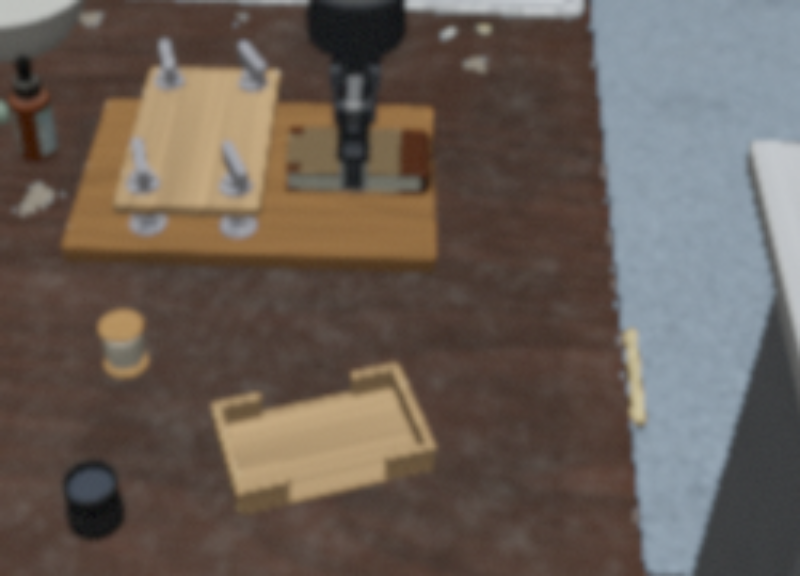

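Emit:
send_rows(
  increments="0 0 0 0 0 3 -1;0 0 0 0 0 5 -1;0 0 0 0 0 6 -1;0 0 0 0 0 6 -1",
  grip_force=30,
)

```text
time_s: 5.65
ee_pos: [0.4856, -0.044, 0.0243]
tcp_rot: [[0.998, 0.06, 0.0], [0.06, -0.998, -0.0], [0.0, 0.0, -1.0]]
wrist_force: [-0.1, -0.0, -0.8]
opening: 0.714
```

```bash
python3 -c "
from h import *
st()"
```

```text
t 5.65 p [ 0.4856 -0.044   0.0243] yaw 3.47 q7 -100.9 F [-0.1 -0.  -0.8] T [-0.01  0.01 -0.  ] op 0.714
```

Emit:
send_rows(
  increments="0 0 0 0 0 1 -1;0 0 0 0 0 1.5 -1;0 0 0 10 0 1.5 -1;0 0 0 20 0 1.5 -1;0 0 0 30 0 1.5 -1;0 0 0 40 0 1.5 -1;0 0 0 44 0 1.5 -1;0 0 0 44 0 1.5 -1",
)

```text
time_s: 6.45
ee_pos: [0.5294, -0.0415, 0.0237]
tcp_rot: [[0.998, 0.06, -0.0], [0.06, -0.998, -0.001], [-0.0, 0.001, -1.0]]
wrist_force: [-4.0, -0.3, 11.9]
opening: 0.712
```

```bash
python3 -c "
from h import *
st();snap('side','s5')
import cv2
cv2.imwrite('pics/c5.png',cv2.resize(cv2.imread('pics/s5.png')[130:310,170:420],(800,576)))"
```

```text
t 6.45 p [ 0.5294 -0.0415  0.0237] yaw 3.46 q7 -100.4 F [-4.  -0.3 11.9] T [0.06 0.79 0.  ] op 0.712
```

View pics/c5.png

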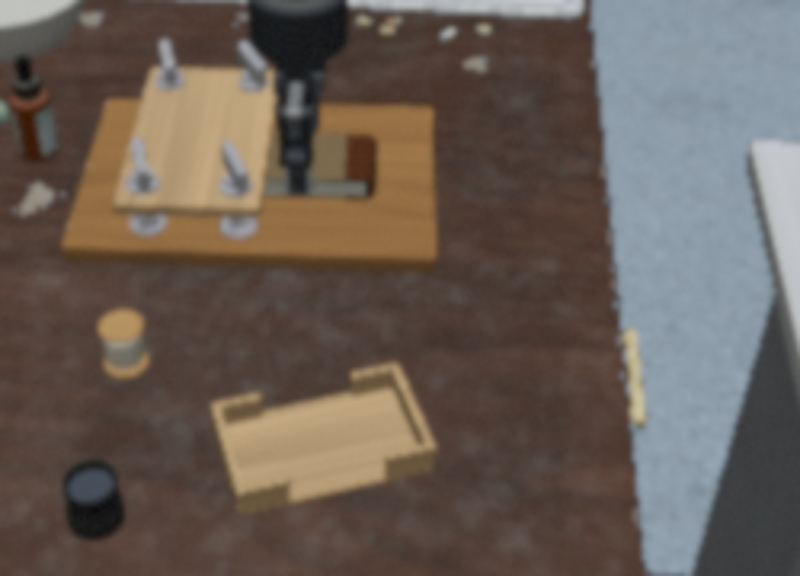

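Emit:
send_rows(
  increments="0 0 0 0 0 0 1;0 0 0 0 0 0 1;0 0 0 0 0 0 1;0 0 0 0 0 -40 1;0 0 0 -20 0 -45 -1;0 0 0 -65 0 -45 -1;0 0 0 -86 0 -45 -1;0 0 0 -86 0 -45 -1;0 0 0 -86 0 -45 -1;0 0 0 -86 0 -45 -1",
)

```text
time_s: 7.5
ee_pos: [0.4452, -0.0464, 0.0679]
tcp_rot: [[0.998, 0.06, 0.002], [0.06, -0.998, 0.0], [0.002, -0.0, -1.0]]
wrist_force: [0.7, -0.3, 0.5]
opening: 0.002
```

```bash
python3 -c "
from h import *
st();snap('side','s6')
x,y=press(-166,0)
print(inc(x,y,.029,PY))
import cv2
cv2.imwrite('pics/c6.png',cv2.resize(cv2.imread('pics/s6.png')[130:310,170:420],(800,576)))"
```

```text
t 7.5 p [ 0.4452 -0.0464  0.0679] yaw 3.47 q7 -99.0 F [ 0.7 -0.3  0.5] T [-0.03 -0.01 -0.04] op 0.002
-0.0 -0.1 0.1 -1.4 0.4 38.8
```

View pics/c6.png

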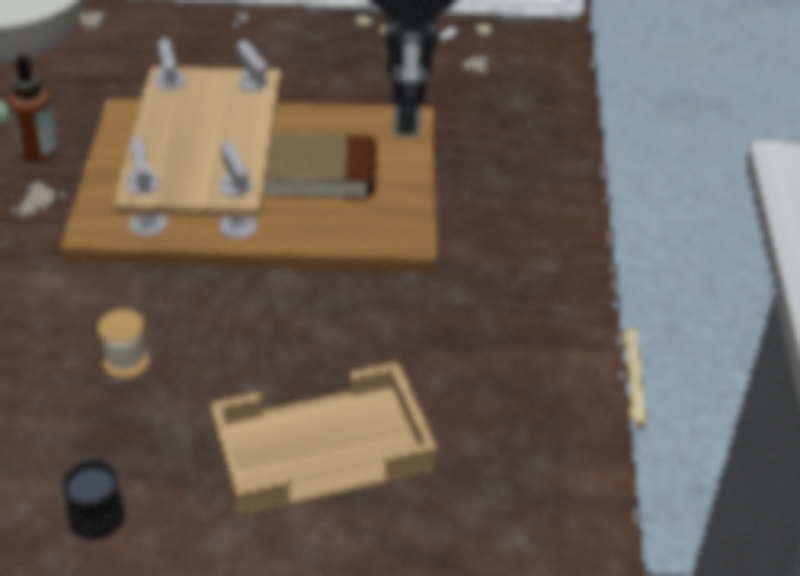

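Emit:
send_rows(
  increments="0 0 0 -1 0 35 -1;0 0 0 -1 0 39 -1;0 0 0 -1 0 39 -1;0 0 0 12 0 39 -1;0 0 0 22 0 39 -1;0 0 0 32 0 39 -1;0 0 0 42 0 39 -1;0 0 0 52 0 39 -1;0 0 0 62 0 39 -1;0 0 0 62 0 39 -1",
)

```text
time_s: 8.55
ee_pos: [0.5076, -0.0425, 0.0289]
tcp_rot: [[0.998, 0.061, 0.002], [0.061, -0.998, 0.0], [0.002, -0.0, -1.0]]
wrist_force: [0.3, 0.1, -1.0]
opening: -0.0
```

```bash
cat >> h.py <<'E'
def inpress():
    from bench import robot
    a=np.radians(PY);d=(robot.observe()['ee_pos'][:2]-PO)*1000
    print("press xy",(d[0]*np.cos(a)+d[1]*np.sin(a)).round(1),(-d[0]*np.sin(a)+d[1]*np.cos(a)).round(1))
E
python3 -c "
from h import *
st();inpress();snap('side','s7')
import cv2
cv2.imwrite('pics/c7.png',cv2.resize(cv2.imread('pics/s7.png')[130:220,180:305],(800,576)))"
```

```text
t 8.55 p [ 0.5076 -0.0425  0.0289] yaw 3.47 q7 -100.6 F [ 0.3  0.1 -1. ] T [0.03 0.01 0.02] op -0.0
press xy -102.0 0.6
```

View pics/c7.png

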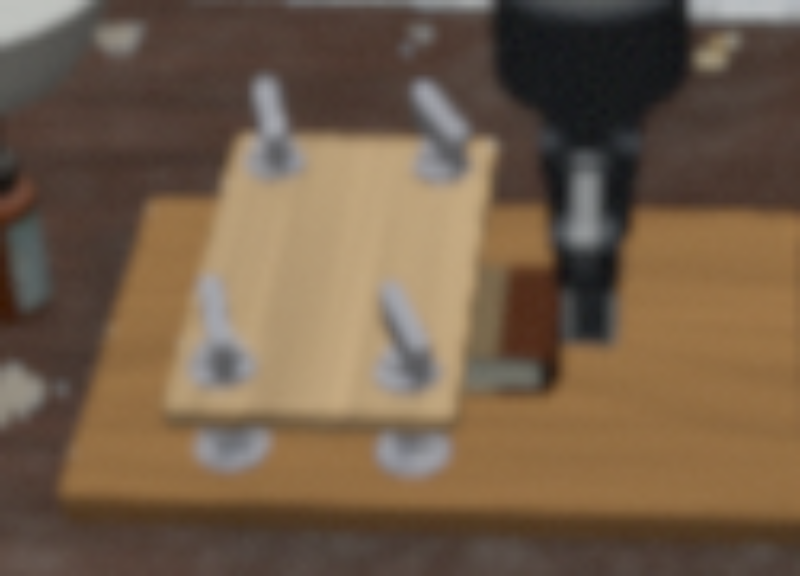

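Emit:
send_rows(
  increments="0 0 0 3 0 0 -1;0 0 0 6 0 0 -1;0 0 0 8 0 0 -1;0 0 0 9 0 0 -1;0 0 0 9 0 0 -1",
)

```text
time_s: 9.1
ee_pos: [0.5147, -0.0423, 0.0288]
tcp_rot: [[0.998, 0.06, 0.0], [0.06, -0.998, 0.0], [0.0, -0.0, -1.0]]
wrist_force: [-0.6, -0.3, -0.4]
opening: 0.002
```

```bash
python3 -c "
from h import *
st();inpress()"
```

```text
t 9.1 p [ 0.5147 -0.0423  0.0288] yaw 3.46 q7 -100.5 F [-0.6 -0.3 -0.4] T [ 0.02  0.02 -0.03] op 0.002
press xy -94.9 0.4
```

Emit:
send_rows(
  increments="0 0 0 1 0 0 -1;0 0 0 2 0 0 -1;0 0 0 3 0 0 -1;0 0 0 3 0 0 -1",
)

```text
time_s: 9.5
ee_pos: [0.5177, -0.0421, 0.0288]
tcp_rot: [[0.998, 0.06, -0.0], [0.06, -0.998, -0.0], [-0.0, 0.0, -1.0]]
wrist_force: [-1.4, 0.6, 0.3]
opening: 0.003
```

```bash
python3 -c "
from h import *
st();inpress()"
```

```text
t 9.5 p [ 0.5177 -0.0421  0.0288] yaw 3.46 q7 -100.5 F [-1.4  0.6  0.3] T [-0.04  0.15 -0.02] op 0.003
press xy -92.0 0.4
```

Emit:
send_rows(
  increments="0 0 0 1 0 0 -1;0 0 0 2 0 0 -1;0 0 0 3 0 0 -1;0 0 0 3 0 0 -1",
)

```text
time_s: 9.9
ee_pos: [0.5177, -0.0422, 0.0284]
tcp_rot: [[0.998, 0.06, -0.005], [0.06, -0.998, -0.001], [-0.006, 0.0, -1.0]]
wrist_force: [-8.2, -0.5, 5.0]
opening: -0.001
```

```bash
python3 -c "
from h import *
st();inpress();snap('side','s8')
import cv2
cv2.imwrite('pics/c8.png',cv2.resize(cv2.imread('pics/s8.png')[130:220,180:305],(800,576)))"
```

```text
t 9.9 p [ 0.5177 -0.0422  0.0284] yaw 3.46 q7 -100.4 F [-8.2 -0.5  5. ] T [-0.04  1.69 -0.02] op -0.001
press xy -91.9 0.4
```

View pics/c8.png

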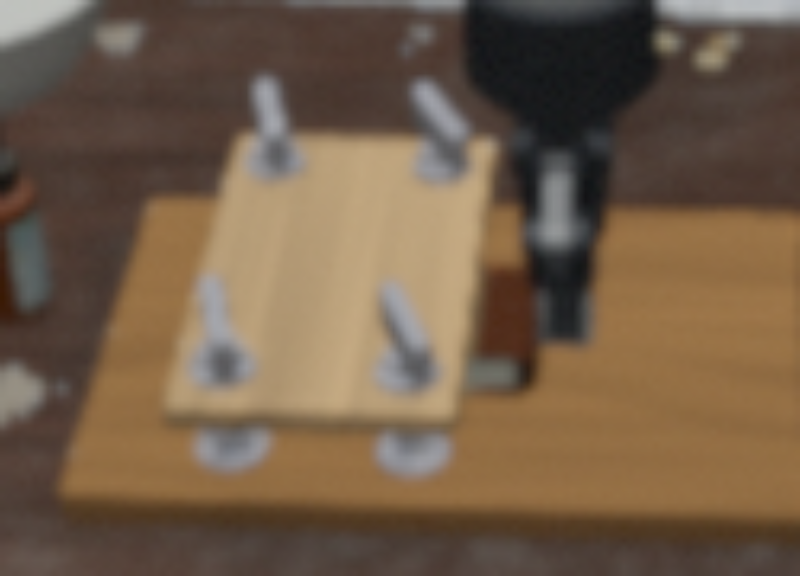

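```bash
python3 -c "
from h import *
x,y=press(-36,70.7); print(x,y,inc(x,y,.115,118))"
```

```text
0.5694301464819206 0.03127551999831511 -0.3 0.2 -114.5 55.6 -70.2 -86.9
```

Emit:
send_rows(
  increments="0 0 0 -12 0 0 -1;0 0 0 -14 0 -45 -1;0 0 -8 -14 0 -87 0;0 0 -16 0 -20 -87 0;0 0 -114.5 56 -70 -87 0;0 0 -114.5 56 -70 -87 0;0 0 -114.5 56 -70 -87 0;0 0 -114.5 56 -70 -87 0;0 0 -114.5 56 -70 -87 0;0 0 -114.5 56 -70 -87 0;0 0 -114.5 56 -70 -87 0;0 0 -114.5 56 -70 -87 0;0 0 -114.5 56 -70 -87 0;0 0 -114.5 56 -70 -87 0;0 0 -114.5 56 -70 -87 0;0 0 -114.5 56 -70 -87 0;0 0 -114.5 56 -70 -87 0",
  grip_force=60,
)

```text
time_s: 11.65
ee_pos: [0.5727, 0.0312, 0.1157]
tcp_rot: [[-0.469, 0.883, 0.0], [0.883, 0.469, 0.001], [0.0, 0.001, -1.0]]
wrist_force: [0.0, -1.3, -0.1]
opening: 0.497
```

```bash
python3 -c "
from h import *
st();
x,y=press(-36,70.7); print(x,y,inc(x,y,.068,118))
import cv2
snap('side','s9');snap('top','t9')
cv2.imwrite('pics/c9.png',np.hstack([cv2.resize(cv2.imread('pics/s9.png')[110:220,180:305],(400,352)),cv2.resize(cv2.imread('pics/t9.png')[110:260,220:390],(400,352))]))"
```

```text
t 11.65 p [0.5727 0.0312 0.1157] yaw 117.98 q7 -11.6 F [ 0.  -1.3 -0.1] T [0.   0.   0.06] op 0.497
0.5694301464819206 0.03127551999831511 0.0 -0.0 -0.0 1.6 -2.9 47.7
```

View pics/c9.png

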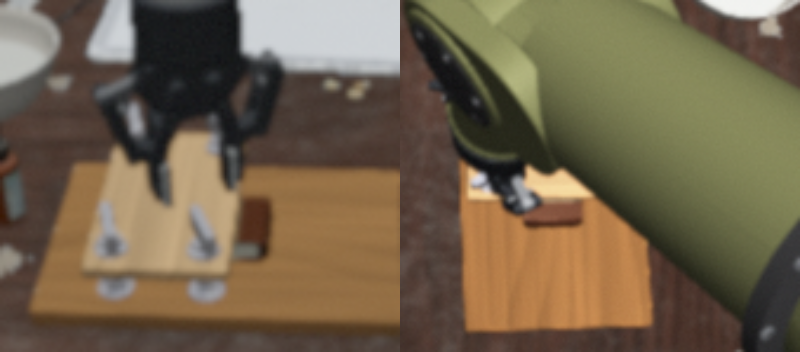

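```bash
python3 -c "
from h import *
st();
x,y=press(-36,70.7); print(x,y,inc(x,y,.068,118))"
```

```text
t 11.75 p [0.5725 0.0313 0.1158] yaw 117.81 q7 -11.7 F [-0.8  0.5 -0.3] T [ 0.   -0.04 -0.02] op 0.499
0.5694301464819206 0.03127551999831511 0.0 -0.0 -0.2 1.4 -2.8 47.8
```

Emit:
send_rows(
  increments="0 0 0 1.5 -3 25 0;0 0 0 1.5 -3 40 0;0 0 0 1.5 -3 46 0;0 0 0 1.5 -3 46 -1;0 0 0 1.5 -3 46 -1;0 0 0 1.5 -3 46 -1;0 0 0 1.5 -3 46 -1",
  grip_force=60,
)

```text
time_s: 12.45
ee_pos: [0.5691, 0.0315, 0.0703]
tcp_rot: [[-0.469, 0.883, 0.001], [0.883, 0.469, 0.0], [-0.0, 0.001, -1.0]]
wrist_force: [-1.4, 0.4, -0.7]
opening: 0.141
```

```bash
python3 -c "
from h import *
st();inpress()
import cv2
snap('side','s10')
cv2.imwrite('pics/c10.png',cv2.resize(cv2.imread('pics/s10.png')[110:220,180:305],(700,616)))"
```

```text
t 12.45 p [0.5691 0.0315 0.0703] yaw 117.96 q7 -14.9 F [-1.4  0.4 -0.7] T [0.06 0.17 0.05] op 0.141
press xy -36.3 70.9
```

View pics/c10.png

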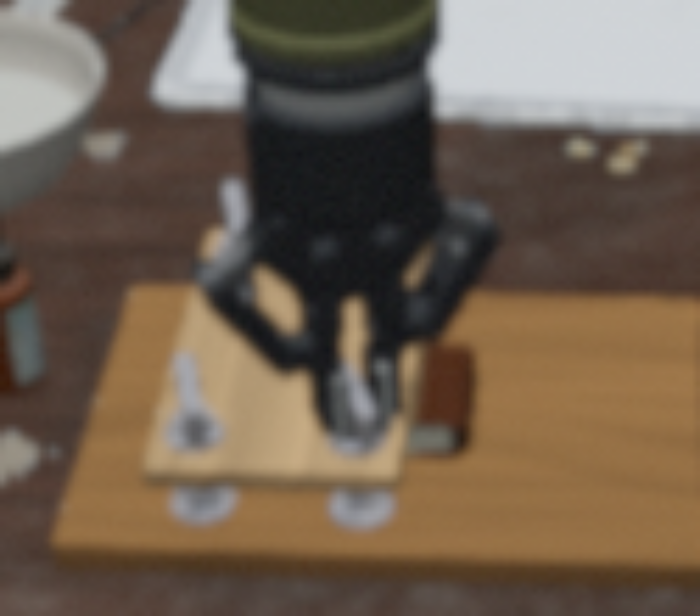

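Emit:
send_rows(
  increments="0 0 0 0 0 0 -1;0 0 0 0 0 0 -1;0 0 8 0 0 0 -1;0 0 16 0 0 0.5 -1;0 0 24 0 0 1 -1;0 0 32 0 0 1.5 -1;0 0 40 0 0 2 -1;0 0 40 0 0 2 -1;0 0 40 0 0 2 -1",
)

```text
time_s: 13.4
ee_pos: [0.5711, 0.0307, 0.0696]
tcp_rot: [[0.21, 0.978, 0.005], [0.978, -0.21, -0.001], [-0.0, 0.005, -1.0]]
wrist_force: [0.3, -1.9, 12.2]
opening: 0.089
```

```bash
python3 -c "
from h import *
st();inpress()
import cv2
snap('side','s11')
cv2.imwrite('pics/c11.png',cv2.resize(cv2.imread('pics/s11.png')[110:220,180:305],(700,616)))"
```

```text
t 13.4 p [0.5711 0.0307 0.0696] yaw 77.89 q7 -47.2 F [ 0.3 -1.9 12.2] T [-0.51 -0.11 -0.19] op 0.089
press xy -34.4 70.1
```

View pics/c11.png

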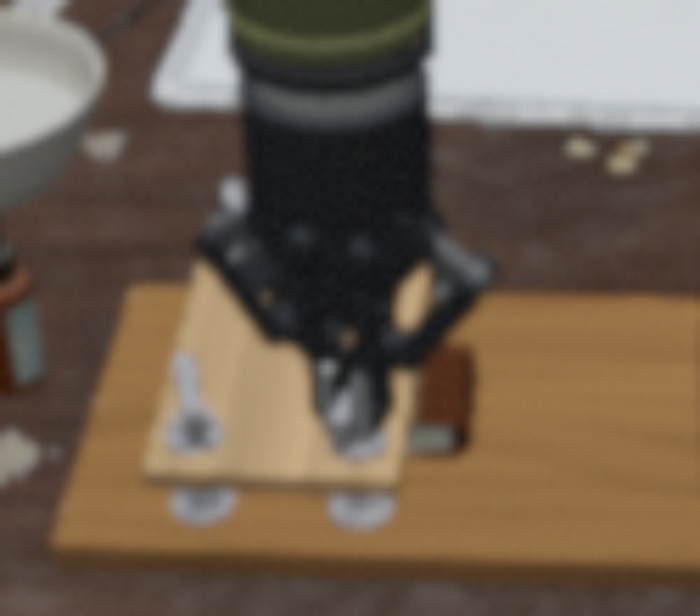

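```bash
python3 -c "
from h import *
st();print(inc(.6497,-.1045,.115,106.5))"
```

```text
t 13.45 p [0.5711 0.0307 0.0696] yaw 77.9 q7 -47.2 F [ 1.4 -1.4  9.4] T [-0.45 -0.05 -0.15] op 0.09
0.3 0.1 -28.6 -115.7 105.4 -44.9
```

Emit:
send_rows(
  increments="0 0 40 0 0 0 0;0 0 0 0 0 0 0",
)

```text
time_s: 13.65
ee_pos: [0.5697, 0.0314, 0.0687]
tcp_rot: [[0.216, 0.976, 0.002], [0.976, -0.216, -0.001], [-0.0, 0.002, -1.0]]
wrist_force: [0.1, -0.0, 1.2]
opening: 0.422
```

Emit:
send_rows(
  increments="0 0 0 0 0 -30 0;0 0 0 0 0 -46 0;0 0 -28.6 -116 105 -46 0;0 0 -28.6 -116 105 -46 0;0 0 -28.6 -116 105 -46 0;0 0 -28.6 -116 105 -46 0;0 0 -28.6 -116 105 -46 0;0 0 -28.6 -116 105 -46 0",
)

```text
time_s: 14.45
ee_pos: [0.6471, -0.1029, 0.1137]
tcp_rot: [[-0.284, 0.959, -0.0], [0.959, 0.284, 0.001], [0.001, 0.0, -1.0]]
wrist_force: [0.2, 0.1, -0.1]
opening: 0.499
```

Run:
```python
from h import *
c=snap('side','s12'); P=cloud(c); np.set_printoptions(precision=4,suppress=True)
for nm,a,b in(('FL',-36,70),('FR',-36,-70),('BL',36,70),('BR',36,-70)):
    X=P[...,:2]-press(a,b)
    m=(np.hypot(X[...,0],X[...,1])<.03)&(P[...,2]>.073)&(P[...,2]<.098)&(c['d']>0)
    Q=P[m][:,:2]
    if len(Q)>10:
        ev,e=np.linalg.eigh(np.cov(Q.T));d=e[:,1];print(nm,Q.mean(0),np.degrees(np.arctan2(d[1],d[0]))%180,np.sqrt(ev)*1e3,len(Q))
st();print(inc(.6497,-.1045,.072,106.5))
cv2.imwrite('pics/c12.png',cv2.resize(cv2.imread('pics/s12.png')[110:220,180:305],(700,616)))
```

```text
FL [0.5709 0.0328] 75.91660494975436 [ 2.373  13.3413] 81
FR [ 0.5799 -0.1061] 124.45749744718609 [ 2.3439 13.1488] 65
BL [0.6419 0.0402] 109.7689253644299 [ 2.6286 13.826 ] 61
BR [ 0.6505 -0.0995] 106.92523357062868 [ 2.6507 14.0955] 48
t 14.5 p [ 0.647  -0.1022  0.114 ] yaw 106.6 q7 -6.0 F [ 0.6  0.7 -0.4] T [ 0.06  0.01 -0.03] op 0.502
0.0 -0.1 0.1 -3.0 1.9 42.0
```

View pics/c12.png

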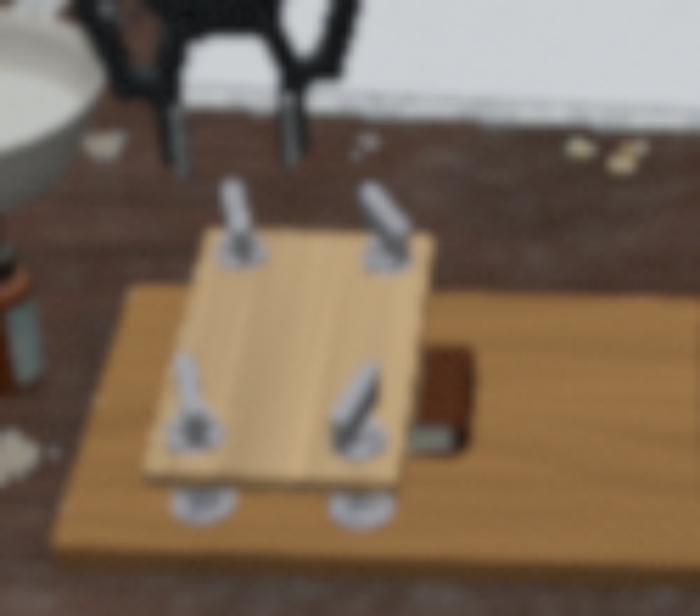

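Emit:
send_rows(
  increments="0 0 0 -3 2 20 0;0 0 0 -3 2 38 0;0 0 0 -3 2 42 0;0 0 0 -3 2 42 -1;0 0 0 -3 2 42 -1;0 0 0 -3 2 42 -1;0 0 0 -3 2 42 -1;0 0 0 -3 2 42 -1;0 0 0 -3 2 42 -1;0 0 8 -3 2 42 -1;0 0 16 -3 2 42 -1;0 0 24 -3 2 42.5 -1;0 0 32 -3 2 43 -1;0 0 40 -3 2 43.5 -1;0 0 40 -3 2 43.5 -1;0 0 40 -3 2 43.5 -1",
)

```text
time_s: 16.1
ee_pos: [0.6513, -0.1058, 0.0709]
tcp_rot: [[0.394, 0.919, 0.002], [0.919, -0.394, 0.0], [0.001, 0.002, -1.0]]
wrist_force: [3.3, 2.4, 2.4]
opening: 0.087
```

Run:
```python
from h import *
c=snap('side','s13')
st();
cv2.imwrite('pics/c13.png',cv2.resize(cv2.imread('pics/s13.png')[110:220,180:305],(700,616)))
```

```text
t 16.15 p [ 0.6513 -0.1058  0.0709] yaw 66.78 q7 -40.7 F [2.5 3.  2.4] T [ 0.48 -0.65 -0.11] op 0.087
```

View pics/c13.png

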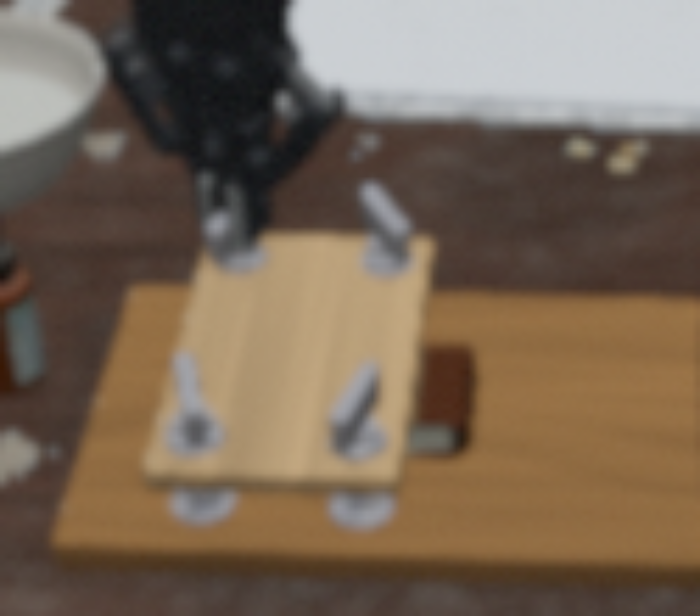

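```bash
sed -i 's/PO=np.array(.*/PO=np.array([.611,-.0373])/' h.py
python3 - <<'E'
from h import *
st();x,y=press(-36,-70);print(x,y,inc(x,y,.115,124))
E
```

```text
t 16.15 p [ 0.6513 -0.1058  0.0709] yaw 66.78 q7 -40.7 F [2.5 3.  2.4] T [ 0.48 -0.65 -0.11] op 0.087
0.5791519822902378 -0.10928405217795586 0.1 -0.0 -57.2 -31.5 -64.8 -44.3
```

Emit:
send_rows(
  increments="0 0 0 0 0 0 0;0 0 0 0 0 0 0;0 0 0 0 0 -30 0;0 0 0 0 0 -44 0;0 0 -57 -32 -65 -44 0;0 0 -57 -32 -65 -44 0;0 0 -57 -32 -65 -44 0;0 0 -57 -32 -65 -44 0;0 0 -57 -32 -65 -44 0;0 0 -57 -32 -65 -44 0;0 0 -57 -32 -65 -44 0;0 0 -57 -32 -65 -44 0",
)

```text
time_s: 17.35
ee_pos: [0.5776, -0.1105, 0.1141]
tcp_rot: [[-0.554, 0.833, -0.0], [0.833, 0.554, 0.0], [0.0, -0.0, -1.0]]
wrist_force: [0.2, 0.1, 0.3]
opening: 0.499
```

```bash
cat > nuts.py <<'E'
from h import *
def nuts(f):
    c=snap('side',f); P=cloud(c)
    for nm,a,b in(('FL',-36,70),('FR',-36,-70),('BL',36,70),('BR',36,-70)):
        X=P[...,:2]-press(a,b)
        m=(np.hypot(X[...,0],X[...,1])<.03)&(P[...,2]>.072)&(P[...,2]<.098)&(c['d']>0)
        Q=P[m][:,:2]
        if len(Q)>10:
            ev,e=np.linalg.eigh(np.cov(Q.T));d=e[:,1];print(nm,(Q.mean(0)-press(a,b))*1e3,np.degrees(np.arctan2(d[1],d[0]))%180,np.sqrt(ev)*1e3,len(Q))
E
python3 - <<'E'
from nuts import *
nuts('s14')
st();x,y=press(-36,-70);print(inc(x,y,.072,124))
E
```

```text
FL [0.0179476  2.67083613] 76.80762335217139 [ 2.4999924  13.59902726] 85
FR [0.59650864 3.93695524] 124.96900848219624 [ 2.35633491 13.13190854] 70
BL [-0.99865586  5.81003499] 109.87774116581801 [ 2.63194485 13.49429873] 62
BR [0.17240945 2.3290031 ] 66.24669488119808 [ 2.15663559 13.59247856] 79
t 17.4 p [ 0.5776 -0.1104  0.1141] yaw 123.43 q7 6.8 F [ 0.9 -0.1  0.8] T [ 0.02 -0.    0.02] op 0.497
-0.0 -0.0 -0.6 0.0 1.9 42.1
```

Emit:
send_rows(
  increments="0 0 -0.6 0 2 20 0;0 0 -0.6 0 2 38 0;0 0 -0.6 0 2 42 0;0 0 -0.6 0 2 42 -1;0 0 -0.6 0 2 42 -1;0 0 -0.6 0 2 42 -1;0 0 -0.6 0 2 42 -1;0 0 -0.6 0 2 42 -1;0 0 -0.6 0 2 42 -1;0 0 8 0 2 42 -1;0 0 16 0 2 42 -1;0 0 24 0 2 42.5 -1;0 0 32 0 2 43 -1;0 0 39.5 0 2 43.5 -1;0 0 39.5 0 2 43.5 -1;0 0 39.5 0 2 43.5 -1",
)

```text
time_s: 19.0
ee_pos: [0.5791, -0.1097, 0.0712]
tcp_rot: [[0.101, 0.995, -0.001], [0.995, -0.101, -0.002], [-0.002, -0.0, -1.0]]
wrist_force: [-3.0, -3.8, -1.4]
opening: 0.09
```

Run:
```python
from h import *
st();inpress();x,y=press(36,70);print(x,y,inc(x,y,.115,109))
```

```text
t 19.0 p [ 0.5791 -0.1097  0.0712] yaw 84.21 q7 -27.9 F [-3.  -3.8 -1.4] T [-0.81  0.51 -0.18] op 0.09
press xy -36.1 -70.4
0.6428480177097622 0.034684052177955865 -0.0 0.1 -24.8 150.1 48.8 -44.1
```

Emit:
send_rows(
  increments="0 0 0 0 0 0 0;0 0 0 0 0 0 0;0 0 0 0 0 -30 0;0 0 0 0 0 -44 0;0 0 -25 150 49 -44 0;0 0 -25 150 49 -44 0;0 0 -25 150 49 -44 0;0 0 -25 150 49 -44 0;0 0 -25 150 49 -44 0;0 0 -25 150 49 -44 0",
)

```text
time_s: 20.0
ee_pos: [0.6436, 0.0341, 0.1146]
tcp_rot: [[-0.325, 0.946, -0.0], [0.946, 0.325, -0.001], [-0.001, -0.001, -1.0]]
wrist_force: [0.0, -1.4, 0.4]
opening: 0.495
```

Run:
```python
from nuts import *
nuts('s15')
st();x,y=press(36,70);print(inc(x,y,.072,109.3))
```

```text
FL [-0.04209509  1.98549847] 76.72303585183217 [ 2.41663851 13.44751926] 83
FR [0.79061856 4.5913587 ] 80.76218800632884 [ 2.79843009 12.97242397] 62
BL [-1.02613616  5.9523661 ] 109.54012090085358 [ 2.62829236 13.84033466] 63
BR [1.4154769 1.6205873] 64.99016090396985 [ 1.87893815 17.02477016] 22
t 20.05 p [0.6435 0.0332 0.1146] yaw 108.92 q7 -16.2 F [-0.1 -0.5  0.4] T [-0.05  0.01 -0.05] op 0.501
-0.1 0.1 -0.4 1.6 -0.1 42.6
```

Emit:
send_rows(
  increments="0 0 0 2 0 20 0;0 0 0 2 0 38 0;0 0 0 2 0 42.5 0;0 0 0 2 0 42.5 -1;0 0 0 2 0 42.5 -1;0 0 0 2 0 42.5 -1;0 0 0 2 0 42.5 -1;0 0 0 2 0 42.5 -1;0 0 0 2 0 42.5 -1;0 0 8 2 0 42.5 -1;0 0 16 2 0 42.5 -1;0 0 24 2 0 43 -1;0 0 32 2 0 43.5 -1;0 0 40 2 0 44 -1;0 0 40 2 0 44 -1;0 0 40 2 0 44 -1",
)

```text
time_s: 21.65
ee_pos: [0.6438, 0.0359, 0.0714]
tcp_rot: [[0.355, 0.935, 0.002], [0.935, -0.355, -0.002], [-0.001, 0.002, -1.0]]
wrist_force: [0.6, -5.0, -1.0]
opening: 0.085
```

Run:
```python
from h import *
st();inpress();x,y=press(-36,70.4);print(x,y,inc(x,y,.115,76))
```

```text
t 21.65 p [0.6438 0.0359 0.0714] yaw 69.22 q7 -51.3 F [ 0.6 -5.  -1. ] T [-1.07 -0.54 -0.09] op 0.085
press xy 37.1 71.1
0.570947677048676 0.03087603263759811 0.1 0.1 -6.8 -30.6 -66.3 -43.7
```

Emit:
send_rows(
  increments="0 0 0 0 0 0 0;0 0 0 0 0 0 0;0 0 0 0 0 -30 0;0 0 0 0 0 -44 0;0 0 -7 -31 -66 -44 0;0 0 -7 -31 -66 -44 0;0 0 -7 -31 -66 -44 0;0 0 -7 -31 -66 -44 0",
)

```text
time_s: 22.45
ee_pos: [0.571, 0.0321, 0.1155]
tcp_rot: [[0.24, 0.971, 0.002], [0.971, -0.24, 0.0], [0.001, 0.002, -1.0]]
wrist_force: [0.4, -1.0, -0.3]
opening: 0.503
```

Run:
```python
from nuts import *
nuts('s16')
st();x,y=press(-36,70.4);print(inc(x,y,.070,76.5))
cv2.imwrite('pics/c16.png',cv2.resize(cv2.imread('pics/s16.png')[110:220,180:305],(700,616)))
```

```text
FL [0.16602937 2.60957088] 76.3781588732566 [ 2.43907522 13.60166254] 82
BL [0.16229533 1.58106508] 67.44091424544708 [ 2.50236895 13.00228026] 98
BR [ 5.36111465 11.77163467] 67.28951861280882 [ 2.86974294 15.32515203] 12
t 22.5 p [0.5715 0.0321 0.1153] yaw 76.07 q7 -46.0 F [0.2 0.  0.2] T [-0.   -0.03 -0.06] op 0.499
0.1 -0.1 -0.4 -1.4 -0.3 45.3
```

View pics/c16.png

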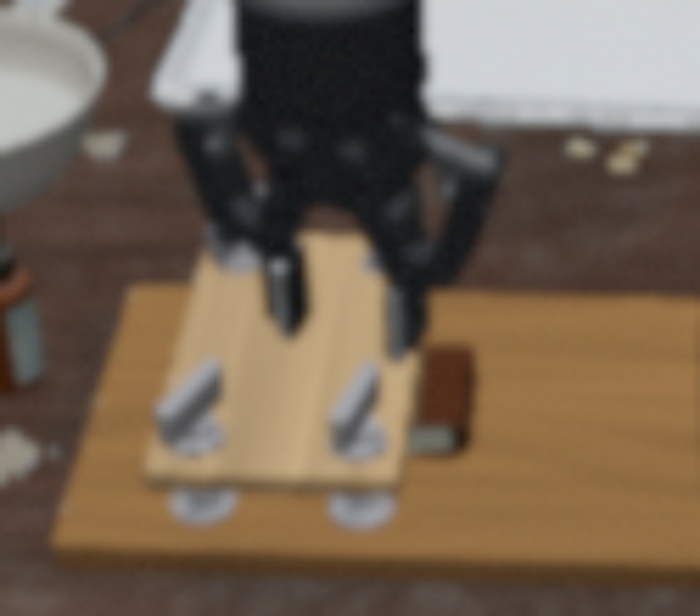

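Emit:
send_rows(
  increments="0 0 0 -1.4 0 22 0;0 0 0 -1.4 0 40 0;0 0 0 -1.4 0 45 0;0 0 0 -1.4 0 45 -1;0 0 0 -1.4 0 45 -1;0 0 0 -1.4 0 45 -1;0 0 0 -1.4 0 45 -1;0 0 0 -1.4 0 45 -1;0 0 0 -1.4 0 45 -1;0 0 8 -1.4 0 45 -1;0 0 16 -1.4 0 45 -1;0 0 24 -1.4 0 45.5 -1;0 0 30 -1.4 0 46 -1;0 0 33 -1.4 0 46.5 -1;0 0 33 -1.4 0 46.5 -1",
)

```text
time_s: 24.0
ee_pos: [0.5723, 0.0302, 0.0694]
tcp_rot: [[0.732, 0.681, 0.005], [0.681, -0.732, -0.0], [0.003, 0.003, -1.0]]
wrist_force: [5.8, -1.1, 2.8]
opening: 0.092
```

Run:
```python
from h import *
st();inpress()
```

```text
t 24.0 p [0.5723 0.0302 0.0694] yaw 42.94 q7 -74.6 F [ 5.8 -1.1  2.8] T [-0.14 -1.26  0.13] op 0.092
press xy -34.7 69.7
```

Not yet stalled; go on in small steps.

Emit:
send_rows(
  increments="0 0 3 0 0 0 -1;0 0 5 0 0 0 -1;0 0 5 0 0 0 -1",
)

```text
time_s: 24.3
ee_pos: [0.5724, 0.0301, 0.0694]
tcp_rot: [[0.788, 0.615, 0.005], [0.615, -0.788, -0.0], [0.004, 0.003, -1.0]]
wrist_force: [6.3, -1.2, 2.8]
opening: 0.085
```

Run:
```python
from h import *
st()
```

```text
t 24.3 p [0.5724 0.0301 0.0694] yaw 37.97 q7 -78.4 F [ 6.3 -1.2  2.8] T [-0.24 -1.23  0.14] op 0.085
```

Emit:
send_rows(
  increments="0 0 3 0 0 0 -1;0 0 3 0 0 0 -1",
)

```text
time_s: 24.5
ee_pos: [0.5724, 0.03, 0.0694]
tcp_rot: [[0.819, 0.574, 0.005], [0.574, -0.819, -0.0], [0.004, 0.003, -1.0]]
wrist_force: [6.5, -1.4, 1.4]
opening: 0.085
```

Run:
```python
from h import *
st()
x,y=press(36.5,-70);print(x,y,inc(x,y,.115,66))
```

```text
t 24.5 p [0.5724 0.03   0.0694] yaw 35.01 q7 -80.7 F [ 6.5 -1.4  1.4] T [-0.4  -1.28  0.68] op 0.085
0.6515280944635117 -0.10504749854538299 0.2 -0.2 -31.0 -12.5 156.1 -45.1
```

Emit:
send_rows(
  increments="0 0 0 0 0 0 0;0 0 0 0 0 0 0;0 0 0 0 0 -30 0;0 0 0 0 0 -45 0;0 0 -31 -12 156 -45 0;0 0 -31 -12 156 -45 0;0 0 -31 -12 156 -45 0;0 0 -31 -12 156 -45 0;0 0 -31 -12 156 -45 0;0 0 -31 -12 156 -45 0",
)

```text
time_s: 25.5
ee_pos: [0.6487, -0.1027, 0.1127]
tcp_rot: [[0.407, 0.913, -0.002], [0.913, -0.407, 0.002], [0.001, -0.002, -1.0]]
wrist_force: [-0.4, 1.1, 0.2]
opening: 0.501
```

Run:
```python
from nuts import *
nuts('s17')
st();x,y=press(36.5,-70);print(inc(x,y,.070,66.5))
cv2.imwrite('pics/c17.png',cv2.resize(cv2.imread('pics/s17.png')[110:220,180:305],(700,616)))
```

```text
FL [0.57293529 1.01441217] 36.827166174024256 [ 2.28304867 12.70524496] 112
FR [0.78215235 4.64404973] 80.73645823520734 [ 2.86677051 12.84245473] 62
BL [0.1566414  2.31152885] 68.10662168209133 [ 2.45735941 13.31050588] 104
BR [0.16891599 1.87390472] 65.63439654898905 [ 2.46299162 13.26971357] 81
t 25.55 p [ 0.6488 -0.102   0.1131] yaw 66.04 q7 -39.5 F [-0.2  0.1  0.2] T [ 0.04 -0.02  0.03] op 0.5
-0.1 -0.0 -0.5 -1.7 3.8 43.1
```

View pics/c17.png

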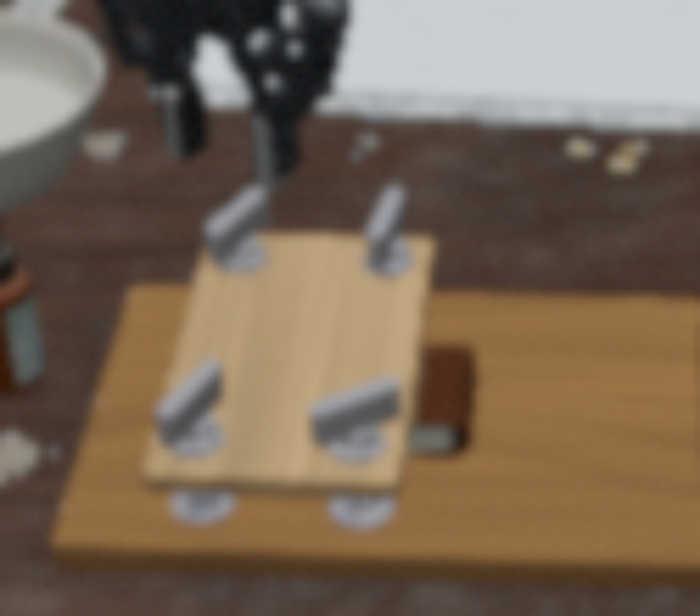

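Emit:
send_rows(
  increments="0 0 0 -1.7 3.8 22 0;0 0 0 -1.7 3.8 38 0;0 0 0 -1.7 3.8 43 0;0 0 0 -1.7 3.8 43 -1;0 0 0 -1.7 3.8 43 -1;0 0 0 -1.7 3.8 43 -1;0 0 0 -1.7 3.8 43 -1;0 0 0 -1.7 3.8 43 -1;0 0 0 -1.7 3.8 43 -1;0 0 8 -1.7 3.8 43 -1;0 0 16 -1.7 3.8 43 -1;0 0 24 -1.7 3.8 43.5 -1;0 0 30 -1.7 3.8 44 -1;0 0 33 -1.7 3.8 44.5 -1;0 0 33 -1.7 3.8 44.5 -1",
)

```text
time_s: 27.05
ee_pos: [0.652, -0.1065, 0.0696]
tcp_rot: [[0.838, 0.545, -0.001], [0.545, -0.838, 0.0], [-0.001, -0.0, -1.0]]
wrist_force: [-3.1, 1.2, -3.4]
opening: 0.087
```

Run:
```python
from h import *
st();inpress()
```

```text
t 27.05 p [ 0.652  -0.1065  0.0696] yaw 33.06 q7 -67.6 F [-3.1  1.2 -3.4] T [0.31 0.92 0.03] op 0.087
press xy 36.9 -71.5
```

Emit:
send_rows(
  increments="0 0 3 0 0 0 -1;0 0 6 0 0 0 -1;0 0 6 0 0 0 -1",
)

```text
time_s: 27.35
ee_pos: [0.652, -0.1066, 0.0696]
tcp_rot: [[0.889, 0.458, -0.001], [0.458, -0.889, -0.0], [-0.001, -0.0, -1.0]]
wrist_force: [-5.5, 0.7, 2.5]
opening: 0.084
```

Run:
```python
from h import *
st();inpress()
```

```text
t 27.35 p [ 0.652  -0.1066  0.0696] yaw 27.24 q7 -72.3 F [-5.5  0.7  2.5] T [0.16 1.21 1.07] op 0.084
press xy 36.9 -71.5
```

Run:
```python
from h import *
x,y=press(-36,-70.4);print(x,y,inc(x,y,.115,83))
```

```text
0.579175356379245 -0.10968336865891186 -0.0 0.0 -55.8 -66.2 -30.6 -45.3
```

Emit:
send_rows(
  increments="0 0 0 0 0 0 0;0 0 0 0 0 0 0;0 0 0 0 0 -30 0;0 0 0 0 0 -45 0;0 0 -56 -66 -31 -45 0;0 0 -56 -66 -31 -45 0;0 0 -56 -66 -31 -45 0;0 0 -56 -66 -31 -45 0;0 0 -56 -66 -31 -45 0;0 0 -56 -66 -31 -45 0;0 0 -56 -66 -31 -45 0;0 0 -56 -66 -31 -45 0",
)

```text
time_s: 28.55
ee_pos: [0.5802, -0.1101, 0.114]
tcp_rot: [[0.12, 0.993, 0.001], [0.993, -0.12, 0.0], [0.0, 0.001, -1.0]]
wrist_force: [0.1, -0.3, -0.0]
opening: 0.503
```

Run:
```python
from nuts import *
nuts('s18')
st();x,y=press(-36,-70.4);print(inc(x,y,.070,83))
```

```text
FL [0.91833592 1.24841131] 35.794787347187565 [ 2.34501775 12.77069303] 110
FR [0.69666468 4.90363699] 81.18618127360243 [ 2.72063579 13.23303859] 62
BL [0.20760773 2.2192865 ] 67.7122485510556 [ 2.49122738 13.05447092] 99
BR [1.12546039 1.25740876] 31.57247421109085 [ 2.12482933 12.56007324] 91
t 28.6 p [ 0.5802 -0.11    0.114 ] yaw 82.93 q7 -25.8 F [0.5 0.8 0.2] T [ 0.03  0.01 -0.  ] op 0.503
0.1 -0.0 -0.1 0.1 -1.0 44.0
```

Emit:
send_rows(
  increments="0 0 0 0 -1 22 0;0 0 0 0 -1 38 0;0 0 0 0 -1 44 0;0 0 0 0 -1 44 -1;0 0 0 0 -1 44 -1;0 0 0 0 -1 44 -1;0 0 0 0 -1 44 -1;0 0 0 0 -1 44 -1;0 0 0 0 -1 44 -1;0 0 8 0 -1 44 -1;0 0 16 0 -1 44 -1;0 0 24 0 -1 44.5 -1;0 0 30 0 -1 45 -1;0 0 33 0 -1 45.5 -1;0 0 33 0 -1 45.5 -1",
)

```text
time_s: 30.1
ee_pos: [0.5801, -0.1098, 0.0694]
tcp_rot: [[0.643, 0.766, 0.003], [0.766, -0.643, -0.001], [0.001, 0.003, -1.0]]
wrist_force: [0.3, -0.6, 5.6]
opening: 0.085
```

Run:
```python
from h import *
st();inpress()
```

```text
t 30.1 p [ 0.5801 -0.1098  0.0694] yaw 49.96 q7 -54.6 F [ 0.3 -0.6  5.6] T [-0.25  0.02  0.04] op 0.085
press xy -35.1 -70.6
```

Emit:
send_rows(
  increments="0 0 3 0 0 0 -1;0 0 6 0 0 0 -1;0 0 6 0 0 0 -1",
)

```text
time_s: 30.4
ee_pos: [0.5802, -0.1099, 0.0694]
tcp_rot: [[0.72, 0.694, 0.003], [0.694, -0.72, -0.001], [0.002, 0.003, -1.0]]
wrist_force: [0.0, -1.6, 3.9]
opening: 0.087
```

Run:
```python
from h import *
st()
```

```text
t 30.4 p [ 0.5802 -0.1099  0.0694] yaw 43.96 q7 -59.3 F [ 0.  -1.6  3.9] T [-0.21 -0.16  0.09] op 0.087
```

Emit:
send_rows(
  increments="0 0 3 0 0 0 -1;0 0 5 0 0 0 -1;0 0 5 0 0 0 -1",
)

```text
time_s: 30.7
ee_pos: [0.5803, -0.11, 0.0694]
tcp_rot: [[0.776, 0.631, 0.003], [0.631, -0.776, -0.001], [0.002, 0.003, -1.0]]
wrist_force: [0.8, -1.7, 4.6]
opening: 0.09
```

Run:
```python
from h import *
st()
x,y=press(37,70.8);print(x,y,inc(x,y,.115,68.5))
```

```text
t 30.7 p [ 0.5803 -0.11    0.0694] yaw 39.12 q7 -63.1 F [ 0.8 -1.7  4.6] T [-0.4  -0.22  1.01] op 0.09
0.6437995607341376 0.035541120362386075 0.2 -0.0 -29.4 141.2 -72.7 -45.6
```

Stop reached (torque 1.0). On to back left.

Emit:
send_rows(
  increments="0 0 0 0 0 0 0;0 0 0 0 0 0 0;0 0 0 0 0 -30 0;0 0 0 0 0 -45 0;0 0 -29.5 141 -73 -45 0;0 0 -29.5 141 -73 -45 0;0 0 -29.5 141 -73 -45 0;0 0 -29.5 141 -73 -45 0;0 0 -29.5 141 -73 -45 0;0 0 -29.5 141 -73 -45 0",
)

```text
time_s: 31.7
ee_pos: [0.6417, 0.0345, 0.1126]
tcp_rot: [[0.368, 0.93, -0.002], [0.93, -0.368, -0.001], [-0.002, -0.001, -1.0]]
wrist_force: [-0.2, -0.7, -0.3]
opening: 0.498
```

Run:
```python
from nuts import *
nuts('s19')
st();x,y=press(37,70.8);print(inc(x,y,.070,68.5))
```

```text
FL [0.96937087 1.31301741] 37.25036598554388 [ 2.26796467 12.87645906] 111
FR [0.45927256 1.11218268] 42.314979001508846 [ 2.27986651 12.57901591] 84
BL [-0.0218442   2.15484855] 67.93786607016504 [ 2.37121073 12.91134608] 99
t 31.75 p [0.6417 0.0338 0.1127] yaw 68.32 q7 -49.5 F [ 1.  -0.6 -0.2] T [-0.01  0.06  0.02] op 0.502
-0.0 0.1 -0.2 2.5 1.4 42.7
```

Emit:
send_rows(
  increments="0 0 0 2.5 1.4 22 0;0 0 0 2.5 1.4 38 0;0 0 0 2.5 1.4 42.5 0;0 0 0 2.5 1.4 42.5 -1;0 0 0 2.5 1.4 42.5 -1;0 0 0 2.5 1.4 42.5 -1;0 0 0 2.5 1.4 42.5 -1;0 0 0 2.5 1.4 42.5 -1;0 0 0 2.5 1.4 42.5 -1;0 0 8 2.5 1.4 42.5 -1;0 0 16 2.5 1.4 42.5 -1;0 0 24 2.5 1.4 43 -1;0 0 30 2.5 1.4 43.5 -1;0 0 36 2.5 1.4 44 -1;0 0 36 2.5 1.4 44 -1",
)

```text
time_s: 33.25
ee_pos: [0.6468, 0.0355, 0.0701]
tcp_rot: [[0.846, 0.534, 0.005], [0.534, -0.846, -0.003], [0.003, 0.005, -1.0]]
wrist_force: [5.0, -5.7, 0.2]
opening: 0.089
```

Run:
```python
from h import *
st();inpress()
```

```text
t 33.25 p [0.6468 0.0355 0.0701] yaw 32.27 q7 -80.4 F [ 5.  -5.7  0.2] T [-1.26 -0.96 -0.09] op 0.089
press xy 40.0 70.6
```

Emit:
send_rows(
  increments="0 0 3 0 0 0 -1;0 0 6 0 0 0 -1;0 0 6 0 0 0 -1",
)

```text
time_s: 33.55
ee_pos: [0.647, 0.0352, 0.07]
tcp_rot: [[0.895, 0.445, 0.005], [0.445, -0.895, -0.003], [0.003, 0.005, -1.0]]
wrist_force: [4.7, -7.6, -0.6]
opening: 0.086
```

Run:
```python
from h import *
st()
```

```text
t 33.55 p [0.647  0.0352 0.07  ] yaw 26.44 q7 -85.1 F [ 4.7 -7.6 -0.6] T [-1.44 -1.09  0.66] op 0.086
```

Emit:
send_rows(
  increments="0 0 2 0 0 0 -1;0 0 2 0 0 0 -1;0 0 2 0 0 0 0;0 0 0 0 0 0 0;0 0 0 0 0 -40 0;0 0 0 0 0 -80 0;0 0 0 -20 -40 -120 0;0 0 0 -40 -90 -130 0;0 0 0 -80 -130 -130 0;0 0 0 -80 -170 -130 0;0 0 0 -80 -200 -130 0;0 0 0 -80 -200 -130 0",
)

```text
time_s: 34.75
ee_pos: [0.4801, 0.1868, 0.2003]
tcp_rot: [[0.89, 0.456, 0.0], [0.456, -0.89, 0.003], [0.001, -0.003, -1.0]]
wrist_force: [0.4, -0.2, 0.2]
opening: 0.502
```

Run:
```python
from nuts import *
nuts('s20')
st()
snap('top','t20')
a=cv2.resize(cv2.imread('pics/s20.png')[130:230,180:310],(400,308));b=cv2.resize(cv2.imread('pics/t20.png')[120:260,235:335],(400,560))
c=np.zeros((560,800,3),np.uint8);c[:308,:400]=a;c[:,400:]=b;cv2.imwrite('pics/c20.png',c)
for f in('s20','t20'):
    c=load(f+'.npz');P=cloud(c);X=P[...,:2]-PO;a=np.radians(PY)
    x=X[...,0]*np.cos(a)+X[...,1]*np.sin(a);y=-X[...,0]*np.sin(a)+X[...,1]*np.cos(a)
    m=(abs(x)<.05)&(abs(y)<.085)&(P[...,2]>.050)&(P[...,2]<.063)&(c['d']>0)
    A=np.c_[x[m],y[m],np.ones(m.sum())];s,*_=np.linalg.lstsq(A,P[...,2][m],rcond=None);print(f,'platen',s,m.sum())
    m=(x>-.11)&(x<-.062)&(abs(y)<.06)&(P[...,2]>.034)&(P[...,2]<.048)
    print('book x',np.percentile(x[m],[1,50]),'y',np.percentile(y[m],[1,50,99]),'z',np.median(P[...,2][m]),m.sum())
```

```text
FL [1.20115743 1.43223832] 37.34405829295838 [ 2.34723374 12.81969321] 106
FR [0.66125332 0.80264865] 43.909556945189934 [ 2.33552894 12.96021811] 81
BL [0.509778  1.0102896] 28.065128581518934 [ 2.43220279 12.73895942] 114
BR [0.65249381 0.78304212] 32.82221125036327 [ 2.6265997  12.57160144] 89
t 34.8 p [0.4819 0.1839 0.1999] yaw 26.98 q7 -99.4 F [ 0.5 -1.5 -0.1] T [-0.04 -0.05 -0.02] op 0.502
s20 platen [-0.00050926  0.00329683  0.05646564] 1217
book x [-0.0798825  -0.07019007] y [-0.02935683  0.00815929  0.03232792] z 0.04047125421565129 105
t20 platen [0.00083061 0.00043282 0.05728831] 2305
book x [-0.0838496  -0.07283003] y [-0.02936249  0.00111933  0.03116382] z 0.041266838487410036 224
```

View pics/c20.png

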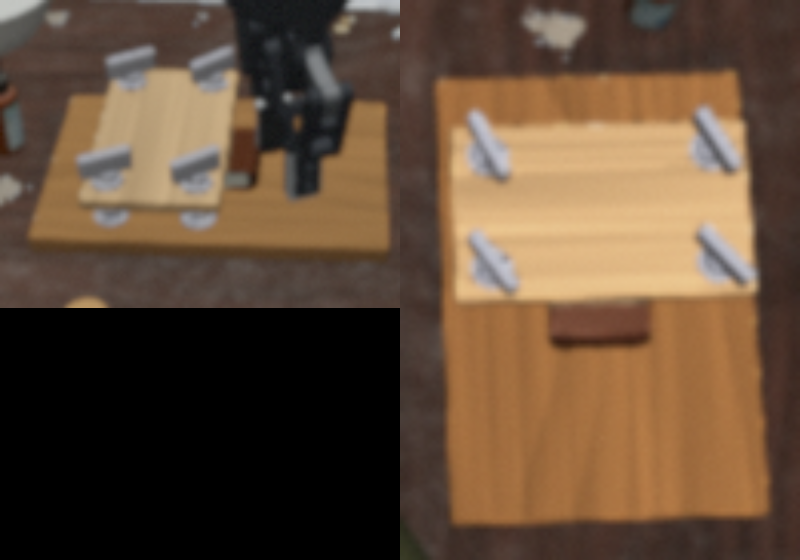

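Run:
```python
from h import *
for f in('top0','t20','side0','s20'):
    c=load(f+'.npz');P=cloud(c)
    for nm,a,b in(('FL',-36,70),('FR',-36,-70),('BL',36,70),('BR',36,-70)):
        X=P[...,:2]-press(a,b)
        for lo in ((.076,.078,.08) if '0.' not in f else (.076,)):
            m=(np.hypot(X[...,0],X[...,1])<.032)&(P[...,2]>lo-(.004 if '20' in f else 0))&(P[...,2]<.1)&(c['d']>0)
            Q=P[m][:,:2];ev,e=np.linalg.eigh(np.cov(Q.T));d=e[:,1]
            print(f,nm,lo,np.degrees(np.arctan2(d[1],d[0])).round(1)%180,np.sqrt(ev).round(4),'ztop',np.percentile(P[m][:,2],90).round(4),len(Q))
```

```text
top0 FL 0.076 117.0 [0.0027 0.0126] ztop 0.0925 83
top0 FL 0.078 116.9 [0.0026 0.0126] ztop 0.0925 78
top0 FL 0.08 116.9 [0.0026 0.0125] ztop 0.0926 74
top0 FR 0.076 123.3 [0.0027 0.0128] ztop 0.0925 76
top0 FR 0.078 123.4 [0.0027 0.0126] ztop 0.0926 70
top0 FR 0.08 123.4 [0.0027 0.0126] ztop 0.0926 70
top0 BL 0.076 108.5 [0.0027 0.0123] ztop 0.0922 85
top0 BL 0.078 108.6 [0.0027 0.0121] ztop 0.0922 83
top0 BL 0.08 108.9 [0.0027 0.0122] ztop 0.0923 78
top0 BR 0.076 106.4 [0.0026 0.0126] ztop 0.0923 83
top0 BR 0.078 106.3 [0.0026 0.0125] ztop 0.0924 78
top0 BR 0.08 106.1 [0.0026 0.0126] ztop 0.0924 74
t20 FL 0.076 37.30000000000001 [0.0027 0.0125] ztop 0.0882 79
t20 FL 0.078 36.80000000000001 [0.0027 0.0124] ztop 0.0883 75
t20 FL 0.08 37.30000000000001 [0.0027 0.0123] ztop 0.0883 73
t20 FR 0.076 42.80000000000001 [0.0027 0.0123] ztop 0.0882 91
t20 FR 0.078 43.30000000000001 [0.0027 0.0124] ztop 0.0882 83
t20 FR 0.08 43.099999999999994 [0.0027 0.0123] ztop 0.0883 82
t20 BL 0.076 29.30000000000001 [0.0028 0.0126] ztop 0.0878 78
t20 BL 0.078 29.69999999999999 [0.0027 0.0127] ztop 0.0879 
[... 860 characters left out ...]
[0.0023 0.0128] ztop 0.0864 106
s20 FL 0.078 37.80000000000001 [0.0024 0.0128] ztop 0.0865 98
s20 FL 0.08 37.80000000000001 [0.0024 0.0125] ztop 0.0865 88
s20 FR 0.076 43.900000000000006 [0.0023 0.013 ] ztop 0.0862 81
s20 FR 0.078 44.19999999999999 [0.0024 0.0131] ztop 0.0864 74
s20 FR 0.08 44.5 [0.0025 0.0129] ztop 0.0865 62
s20 BL 0.076 28.099999999999994 [0.0024 0.0127] ztop 0.086 114
s20 BL 0.078 28.30000000000001 [0.0025 0.0126] ztop 0.0861 99
s20 BL 0.08 28.19999999999999 [0.0026 0.0125] ztop 0.0862 92
s20 BR 0.076 32.80000000000001 [0.0026 0.0126] ztop 0.0856 89
s20 BR 0.078 33.099999999999994 [0.0027 0.0124] ztop 0.0857 80
s20 BR 0.08 33.599999999999994 [0.0028 0.0127] ztop 0.0857 69
```

```bash
python3 -c "
from bench import robot
print(robot.sign_off())"
```

```text
the job is handed in; nothing more can be done
None
```

The book is in the press and all four thumb nuts are home. I handed the job in at about 35 s of the 72 s allowed, and sign-off gave no verdict.

**What I did:** I pinched the book in the tray's notches and lifted it straight up. I laid it on the feed board, slid it under the platen and pushed its spine with shut fingers until it stopped against the back stop. The push force rose to about 8 N there with no further movement. I then turned the nuts in the order front left, back right, front right, back left. The first round was about 40° each; the second ran each nut to its stop, where the turning torque rose to 0.7–1.1 N m.

**Last checks:**
- **Book:** the spine end is about 80–84 mm in front of the press's origin. It is within about 2 mm of the middle, square by eye and flat.
- **Platen:** the top camera shows its top at 57.3 mm and a tilt of about 0.001 rad. The side camera reads 56.5 mm and 0.003 rad, so the two disagree slightly, but both are well inside the limit.
- **Nuts:** front left, front right and back left turned about 80–81° from where they started.
- **Back right nut:** it turned only about 74°. I took it as home because its torque rose to 1.07 N m and it dropped at least as far as the others, so it probably started partly turned. I did not turn it again to confirm.
- **Loupe and spool:** the gripper never came near them, but I did not measure them again at the end.
- **Slip on my side:** while opening the gripper on the front left nut in round one, I sent one wrong row that turned it by up to about 9°. The camera showed the nut only 2–3° past where I meant to leave it.

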